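# Put the grease pot away in the roll-top store

### The arm

A 6-joint arm with a two-finger parallel gripper is mounted at the origin on a cart in front of the work surface, level with it; the furniture and walls round the work are solid. World frame = base frame: x ahead of the robot, y to its left, z up, the work surface at z = 0. Lengths are in m, angles in rad, forces in N, time in s.
With the tool pointing down it reaches from about 0.25 to 0.725 m from the base axis. Payload 4 kg.
Tool frame: the origin (TCP) lies midway between the tips of the shut fingers; the grasp point (between the pads) lies 19 mm behind it; z points along the fingers, y is the direction in which the jaws open and shut (so a half turn about z gives the same grasp; the last joint's range is limited). The gripper opens to 85 mm and grips with 20 to 120 N. Pads are 22 mm wide; open, the fingers measure 114 mm over their backs; the gripper's body (76 mm by 85 mm) begins 54 mm behind the grasp point. The pads swing forward as they close: fully open they stand 13 mm farther back than shut.
Start: joints at [1.207, 0.241, 0.005, 1.335, 0, 1.571], TCP at [0.178, 0.467, 0.195] pointing down, gripper open.
Joint ranges: [-2.72, 2.72], [-1.05, 1.87], [-1.09, 1.28], [-1.99, 2.15], [-1.42, 1.44], [-3.14, 3.14]. Speed limits (rad/s): [2.79, 2.79, 3.14, 3.14, 3.14, 3.14].

### API

Orientations are given as a unit quaternion [x, y, z, w].
In Python, from workcell import bot, eyes, job gives the robot as it stands.
- The arm moves only by the shell command python3 -m crank 'ROWS'. ROWS is a JSON object of lists of equal length, an entry for each row: "dr": the turn, a rotation vector about the tool's x, y, z in rad, a list of three; "travel": the shift along the tool's x, y, z in m, a list of three; "hand": the finger opening in m, from 0 to 0.0854. In form: {"dr": [[wx, wy, wz], ...], "travel": [[x, y, z], ...], "hand": [hand, ...]}. A call has 1 to 10 rows; each row is the pose to reach, as a shift and turn from the pose commanded when the call began, along the tool's axes at that moment; what a row does not reach only later rows make up. A row lasts 1/8 s, in which the tool goes at most 62.5 mm and 10.7 degrees, less where a joint would pass 70% of its speed; a pose out of reach is approached as far as the arm can. A call with a gripper value outside its range is refused whole. The fingers move at their own pace and stop on an object; the grip force is fixed at half the most. Time passes only in rows, so rows that repeat a pose let the fingers close. It gives the time, the measured TCP pose, the force and the opening at its end, in the units of the state.
- bot.get_obs(): the state, without advancing time (a new reading comes with each control period).
- eyes.camera(name): name is "scene" or "top" or "wrist"; returns a dict with "color" (384x512x3 uint8, red, green, blue), "K" (3x3 intrinsics, pixels), "D" ([k1, k2, p1, p2, k3] as OpenCV has them; the pictures are not rectified), "R" (3x3) and "t" (3): a world point X has camera coordinates R X + t; the wrist camera has in their place "T_tool_cam" (4x4, takes a point from camera to tool coordinates, whose origin is the TCP and whose axes are the flange's). Camera axes: x right, y down, z forward; pixel columns grow to the right and rows downward; lengths in m; the calibration is good to about 2 mm. A picture is of the moment at which its call begins: read the wrist's pose just before it. There is no depth.
- job.job_done(): hands the job in, once; it reports no verdict.
The state is a dict: "clock": time; "joint_pos": joint angles; "joint_vel": joint speeds; "tau": joint torques, N m; "eef_pos": TCP position; "tool_rot": TCP orientation; "ft_force": force on the tool from outside, world axes, zero at the start; "ft_torque": the same for the moment, N m; "grip_width": finger opening in m.
Only numpy, scipy, OpenCV 4.12 (cv2) and the standard library are available. Lean on these libraries where they do the work, as an engineer would, in place of code of your own. Each camera call takes 0.05 s, during which the arm holds its last target.

### The job

Roll the store's slatted door fully open, set the grease pot down gently, upright and wholly on the round green coaster inside, and roll the door fully shut again. Leave the tape roll in the store and the things on the bench where they are.

Things in the scene. Friction and masses are not known exactly. Their poses are not given: they have to be found in the camera images.
- store: fixed roll-top store: blue D-shaped side boards, grey sill and rear hood, aluminium slatted door. 270 deep (x) x 444 wide (y) x 215 mm high. Origin: centre of its underside on the bench; x to its rear (front faces -x), y left, z up. Inner side faces at y +-210 mm. Inside floor 30 mm up; front sill x -126 to -114 mm, 88 mm high; inner back wall at x +41 mm
- tambour_axis (a point): centre of the curved track, 80 mm above the store's underside: the door turns about the line through it along the store's y. Side boards end in a half disc of radius 135 mm about it; slats' outer face is at radius 124 mm. With the door fully open the inside is clear upward from the sill back to 8 mm behind this axis: things go in from above, between the side boards
- tambour (a joint): door angle along the track, rad: 0 = fully shut (stop), 1.6 = fully open (stop), growing as the low front edge goes up, over and to the rear. Friction holds it where it is left; it takes 3 to 7 N at the tab to roll it. It may start a little open (up to 0.3)
- tambour_grip (a point): point in the door's orange grip tab, mid width, 156 mm from the axis. The tab is a fin 16 mm thick (store's y), 26 mm along the track, standing out radially to 171 mm: pinch its 16 mm. At door angle q it is 9.5 deg + q above the level line from the axis to the front (q = 0: 154 mm before the axis, 26 mm above). It can turn between the pads, so a gripper kept pointing down can follow the arc
- coaster: round green coaster, 104 mm diameter, 3 mm thick, fixed on the store's inside floor in the left or right half (50 mm before the track axis, 85 mm to one side of the middle); origin: centre of its underside, which is 30 mm above the bench. Mostly hidden until the door is open
- grease_pot: white grease pot with blue bands and a blue screw lid, round, 58 mm diameter (lid 61 mm) and 61 mm high, about 0.17 kg, standing on the bench to the left or right; origin: centre of its underside, z up
- tape_roll: white tape roll with blue core, 52 mm diameter, 16 mm high, lying on the floor in the other half of the store; origin: centre of its underside. To be left alone
- gauge_block: bystander: light aluminium block with two holes, 41 x 80 x 30 mm; origin: centre of its underside
- screw_bin: bystander: grey open bin with screws (the one beside the store, right), 100 x 74 x 50 mm; origin: centre of its underside
- marker_red: bystander: marker pen with red cap lying on the bench, 135 mm long, 18 mm high; origin: centre of its underside

How it is judged:
On the way, in this order (a step that is already met when the one before it is completed fails the run):
1. the door is rolled fully open (beyond 1.4 rad) (value of joint tambour above 1.4 rad), for 0.2 s.
2. the grease pot stands released on the coaster (horizontal distance between grease_pot and coaster below 0.024 m and z of grease_pot in the frame of coaster below 0.008 m and angle between grease_pot's own z axis and vertical below 0.1 rad and contact force between the fingers and grease_pot below 0.1 N), for 0.3 s.
At the end, for the whole second after the job is handed in: The door is shut to within 0.04 rad (about 5 mm at its low edge); the grease pot stands at rest, upright within 0.1 rad, on the coaster inside, its centre within 24 mm of the coaster's centre (value of joint tambour below 0.04 rad and horizontal distance between grease_pot and coaster below 0.024 m and z of grease_pot in the frame of coaster below 0.008 m and angle between grease_pot's own z axis and vertical below 0.1 rad and linear speed of grease_pot below 0.02 m/s); the robot touches nothing.
It fails at once if the pot is tipped (more than 0.6 rad) (angle between grease_pot's own z axis and vertical above 0.6 rad).
It fails at once if the pot is dropped or slammed onto the coaster (faster than 0.6 m/s within 60 mm above it) (horizontal distance between grease_pot and coaster below 0.06 m and z of grease_pot in the frame of coaster below 0.06 m and linear speed of grease_pot above 0.6 m/s).
It fails at once if the tape roll is moved more than 25 mm (distance of tape_roll from where it was at the start of the episode above 0.025 m).
It fails at once if a bystander on the bench is moved more than 25 mm (distance of any of gauge_block, screw_bin, marker_red from where it was at the start of the episode above 0.025 m).
It also fails if it takes over 70 s, if anything falls off the work surface, if the arm or the gripper's body presses on something with over 40 N, if the wrist force passes 120 N, or if a joint passes its speed limit or range.

## Working session

There is one attempt and no reset: what is moved stays moved. The work goes in short steps, Python scripts to look and compute and a shell command to move; the robot and the scene stay as the last step left them, time stands still between calls to the robot, and variables do not carry over. Pictures are saved under pics/ and viewed, and the job is handed in when it is done.

```bash
ls; mkdir -p pics
python3 - <<'E'
from workcell import bot, eyes, job
import cv2,numpy as np
print(bot.get_obs())
for n in ["scene","top","wrist"]:
    c=eyes.camera(n); cv2.imwrite(f"pics/{n}0.png",cv2.resize(c["color"][:,:,::-1],None,fx=1.5,fy=1.5))
    print(n,{k:np.round(v,4).tolist() for k,v in c.items() if k!="color"})
E
```

```text
pics
{'clock': 0.0, 'joint_pos': array([1.20701453e+00, 2.41447886e-01, 3.70922135e-03, 1.33522511e+00,
       7.30157434e-06, 1.57080134e+00]), 'joint_vel': array([ 0.00069527,  0.00059302, -0.00037451,  0.00049382,  0.00077068,
        0.0006894 ]), 'tau': array([ 5.56815558e-04, -3.72318935e+01,  2.52406472e+01,  1.70063053e-02,
        3.80454094e-05,  7.83766097e-06]), 'eef_pos': array([0.17764407, 0.46659915, 0.19438991]), 'tool_rot': array([ 1.80891965e-01,  9.83502376e-01, -1.06518698e-03, -1.99622402e-04]), 'ft_force': array([ 0.02094814, -0.21803457,  0.18774302]), 'ft_torque': array([-0.04261875, -0.02299485, -0.00989235]), 'grip_width': 0.08526447992693187}
scene {'K': [[383.592, 0.0, 252.0005], [0.0, 383.592, 185.9466], [0.0, 0.0, 1.0]], 'D': [-0.0299, 0.0, 0.0, 0.0, 0.0], 'R': [[-0.768, 0.6402, 0.0143], [0.5363, 0.6553, -0.5318], [-0.3499, -0.4008, -0.8467]], 't': [0.3334, -0.2797, 1.4161]}
top {'K': [[498.3988, 0.0, 253.2278], [0.0, 498.3988, 184.306], [0.0, 0.0, 1.0]], 'D': [-0.19, 0.0, 0.0, 0.0, 0.0], 'R': [[-0.3121, -0.95, -0.007], [-0.7334, 0.2457, -0.6339], [0.6039, -0.1927, -0.7734]], 't': [0.2473, 0.4214, 1.5521]}
wrist {'K': [[303.1038, 0.0, 253.7771], [0.0, 303.1038, 188.3748], [0.0, 0.0, 1.0]], 'D': [-0.0272, 0.0, 0.0, 0.0, 0.0], 'T_tool_cam': [[-0.0007, -0.9455, -0.3256, 0.0847], [1.0, -0.0004, -0.0008, -0.0003], [0.0006, -0.3256, 0.9455, -0.1782], [0.0, 0.0, 0.0, 1.0]]}
```

View pics/scene0.png

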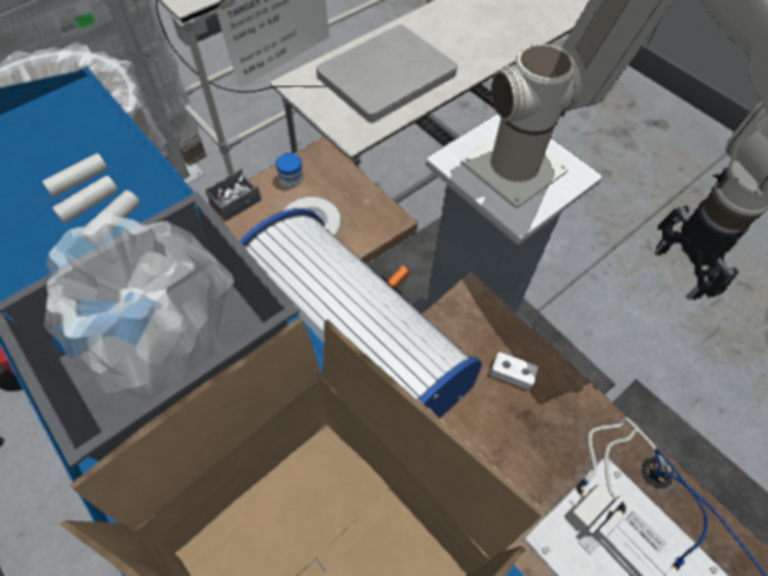

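View pics/top0.png

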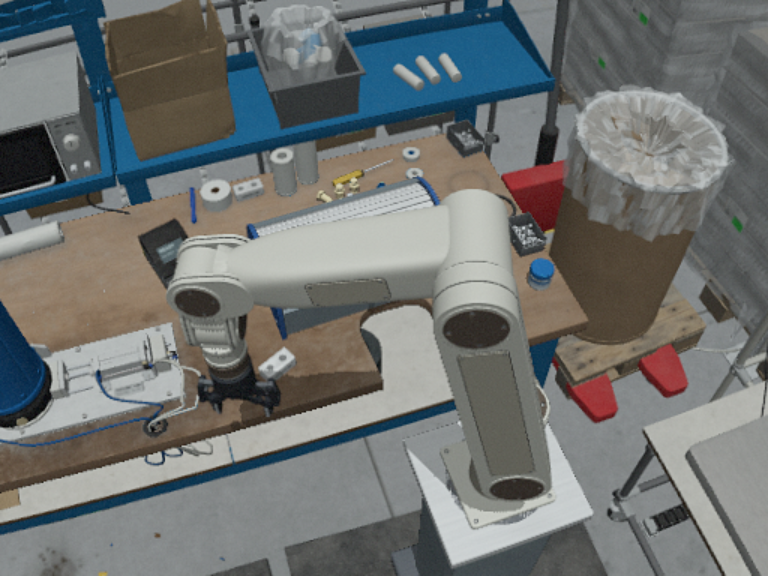

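View pics/wrist0.png

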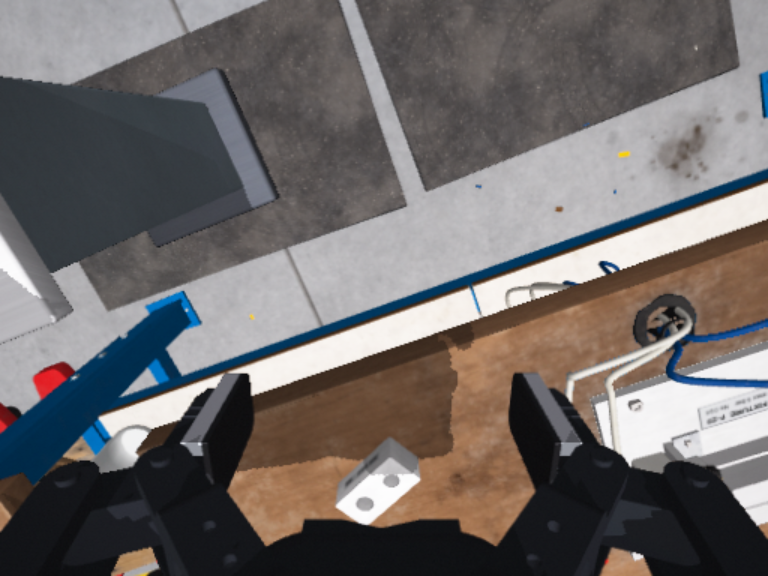

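The door looks nearly shut, with the orange tab at scene (265,185) native. The pot is at about (192,113) native, on the right beside the bin.

```bash
cat > h.py <<'E'
from workcell import bot, eyes, job
import cv2,numpy as np
from scipy.spatial.transform import Rotation as Ro
def cam(n):
    o=bot.get_obs(); c=eyes.camera(n)
    if n=="wrist":
        T=np.eye(4);T[:3,:3]=Ro.from_quat(o["tool_rot"]).as_matrix();T[:3,3]=o["eef_pos"]
        M=np.linalg.inv(T@c["T_tool_cam"]); c["R"]=M[:3,:3];c["t"]=M[:3,3]
    return c
def proj(c,X):
    return cv2.projectPoints(np.atleast_2d(X).astype(float),cv2.Rodrigues(c["R"])[0],np.array(c["t"],float),c["K"],np.array(c["D"]))[0][:,0]
def ray(c,uv):
    p=cv2.undistortPoints(np.array([[uv]],float),c["K"],np.array(c["D"]))[0,0]
    R=c["R"]; return -R.T@c["t"], R.T@np.array([p[0],p[1],1])
def onz(c,uv,z):
    o,d=ray(c,uv); return o+d*(z-o[2])/d[2]
def crop(c,name,x0,y0,x1,y1,f):
    cv2.imwrite(f"pics/{name}.png",cv2.resize(c["color"][y0:y1,x0:x1,::-1],None,fx=f,fy=f,interpolation=cv2.INTER_CUBIC))
E
python3 - <<'E'
from h import *
c=cam("scene"); crop(c,"s1",130,90,360,290,3.4)
c=cam("top"); crop(c,"t1",150,90,400,240,3.2)
E
```

```text
(no output)
```

View pics/s1.png

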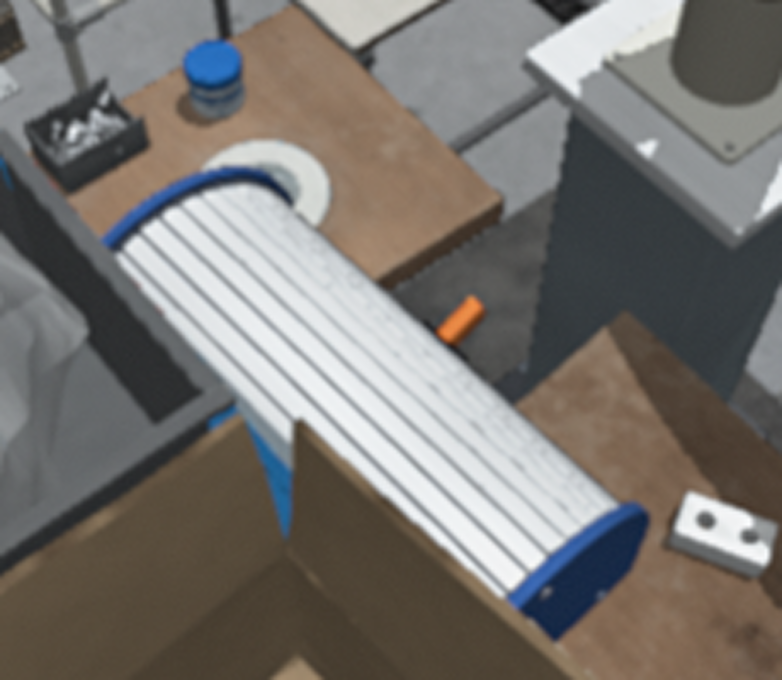

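View pics/t1.png

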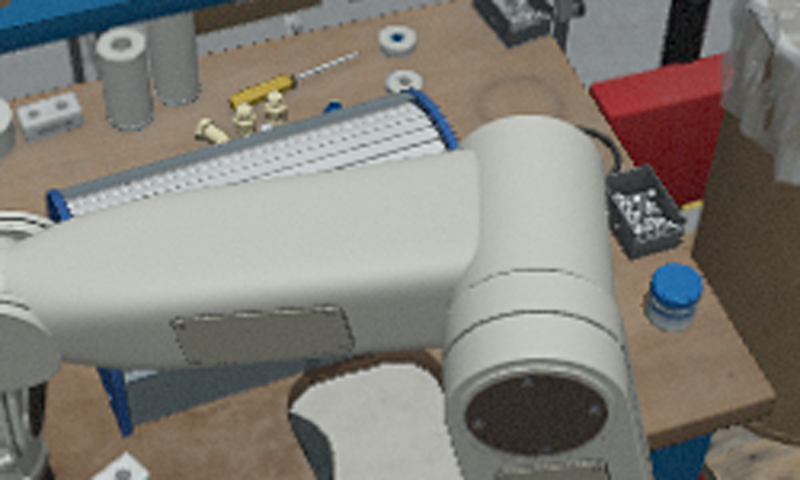

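```bash
cat >> h.py <<'E'
def st(p,P):
    x,y,w=p; P=np.atleast_2d(P); c,s=np.cos(w),np.sin(w)
    return np.c_[x+c*P[:,0]-s*P[:,1], y+s*P[:,0]+c*P[:,1], P[:,2]]
def board(y):
    a=np.radians(np.arange(0,181,6)); 
    pts=[[-.135,y,0]]+[[-.135*np.cos(t),y,.08+.135*np.sin(t)] for t in a]+[[.135,y,0]]
    return np.array(pts)
def overlay(c,p,name,x0,y0,x1,y1,f,q=0):
    im=cv2.resize(c["color"][y0:y1,x0:x1,::-1],None,fx=f,fy=f,interpolation=cv2.INTER_CUBIC)
    for y,col in ((.222,(0,255,0)),(.21,(0,255,255)),(-.21,(0,255,255)),(-.222,(0,255,0))):
        uv=(proj(c,st(p,board(y)))-[x0,y0]+.5)*f
        cv2.polylines(im,[uv.astype(int)],False,col,1)
    a=np.radians(9.5)+q
    for r in (.125,.171):
        u=((proj(c,st(p,[-r*np.cos(a),0,.08+r*np.sin(a)]))[0]-[x0,y0]+.5)*f).astype(int); cv2.circle(im,u,3,(255,0,255),-1)
    cv2.imwrite(f"pics/{name}.png",im)
E
python3 - <<'E'
from h import *
s=cam("scene");t=cam("top")
print("cams",-s["R"].T@s["t"],-t["R"].T@t["t"])
print("tabtip",onz(s,(269.7,179.7),.108))
print("LFcorner",onz(t,(189.1,225),0))
print("pot lid s",onz(s,(192.7,108.5),.061),"t",onz(t,(150+676/3.2,90+285/3.2),.061))
print("bin",onz(t,(150+645/3.2,90+210/3.2),.05))
# rough yaw: slat line
a=onz(s,(130+515/3.4,90+590/3.4),.215);b=onz(s,(130+120/3.4,90+240/3.4),.215);print(a,b)
d=a-b; print(np.arctan2(-d[0],d[1]))
E
```

```text
cams [0.90159725 0.53743295 1.04551842] [-0.55107719  0.43049005  1.46927259]
tabtip [0.4604064  0.10985819 0.108     ]
LFcorner [0.48977823 0.34184385 0.        ]
pot lid s [ 0.45083433 -0.30255064  0.061     ] t [ 0.44507009 -0.30841164  0.061     ]
bin [ 0.57265302 -0.33084628  0.05      ]
[0.63993413 0.34682433 0.215     ] [ 0.6859872  -0.06310309  0.215     ]
0.11187535652659011
```

Run:
```python
from h import *
s=cam("scene");t=cam("top")
p=(.635,.132,.10)
overlay(s,p,"so1",130,90,360,290,3.4)
overlay(t,p,"to1",150,90,350,240,4)
```

```text
(no output)
```

View pics/so1.png

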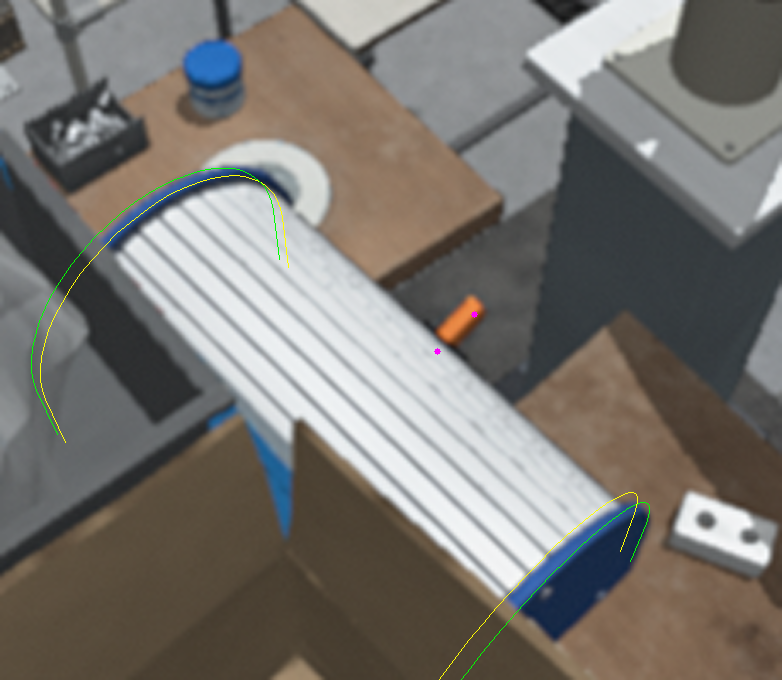

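View pics/to1.png

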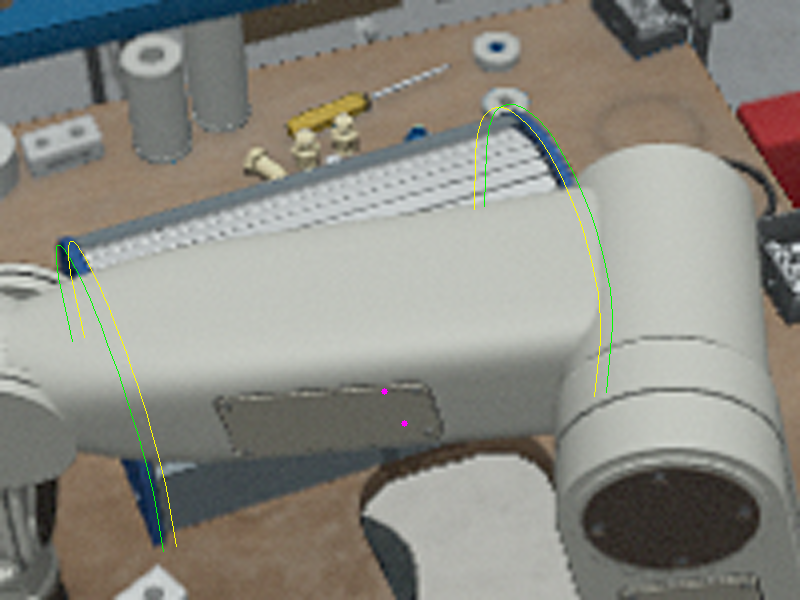

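```bash
cat > fit.py <<'E'
from h import *
from scipy.optimize import least_squares
def dist(pt,poly):
    a=poly[:-1];b=poly[1:];d=b-a
    t=np.clip(((pt-a)*d).sum(1)/(d*d).sum(1),0,1)
    v=pt-(a+d*t[:,None]); return np.hypot(*v.T).min()
def fit(obs,p0):
    def f(p):
        r=[]
        for c,y,pts in obs:
            poly=proj(c,st(p,board(y))) if np.isscalar(y) else proj(c,st(p,y))
            r+= [dist(np.array(q),poly) for q in pts] if np.isscalar(y) else list((poly-pts).ravel())
        return np.array(r)
    s=least_squares(f,p0,x_scale=[.01,.01,.02],diff_step=1e-4); return s.x,f(s.x)
E
python3 - <<'E'
from fit import *
s=cam("scene");t=cam("top")
S=lambda L:[(130+x/3.4-.5,90+y/3.4-.5) for x,y in L]
T=lambda L:[(150+x/4-.5,90+y/4-.5) for x,y in L]
obs=[(s,.21,S([(518,598),(565,550),(610,513)])),(s,-.222,S([(105,240),(150,200),(195,175),(230,168)])),
(s,.222,S([(647,520)])),
(t,np.array([[-.135,.222,0]]),np.array(T([(157,546)]))),(t,-.222,T([(572,180),(540,125),(515,108)])),(t,.222,T([(58,245),(135,490)]))]
p,r=fit(obs,[.635,.132,.1]);print(p,r.round(1))
overlay(s,p,"so2",130,90,360,290,3.4)
overlay(t,p,"to2",150,90,350,240,4)
E
```

```text
[0.63498558 0.13736139 0.06732296] [ 0.9  0.   0.8  0.9  0.2  0.4  0.4  0.7 -1.5  0.5  0.4  0.7  0.5  0.2
  1.1]
```

View pics/so2.png

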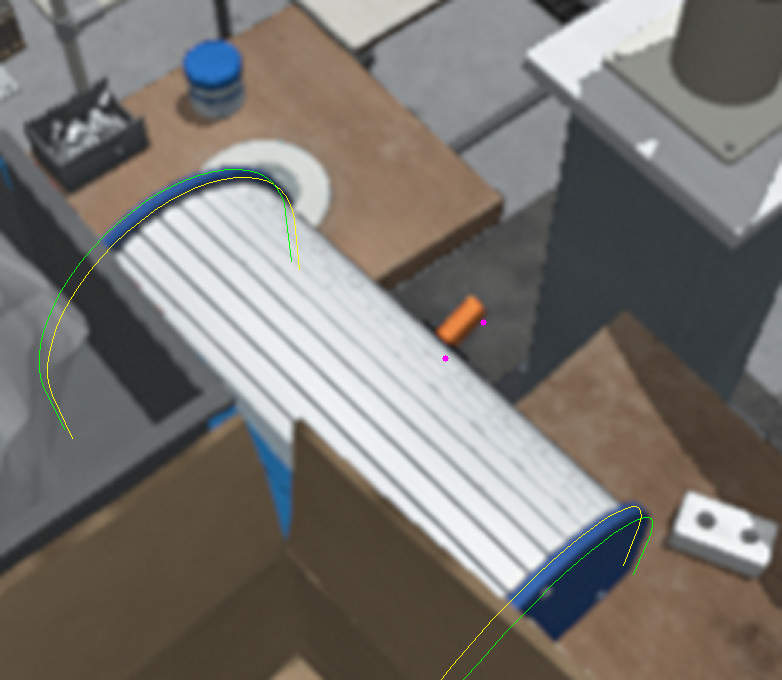

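```bash
cat >> h.py <<'E'
def plan(xyz,yaw_y,o=None):
    """travel & dr (tool axes) to reach TCP xyz, tool down, tool-y heading yaw_y (world rad)"""
    o=o or bot.get_obs(); R=Ro.from_quat(o["tool_rot"])
    y=np.array([np.cos(yaw_y),np.sin(yaw_y),0]);z=np.array([0,0,-1.]);x=np.cross(y,z)
    G=Ro.from_matrix(np.c_[x,y,z])
    print("travel",R.inv().apply(np.array(xyz)-o["eef_pos"]).round(4),"dr",(R.inv()*G).as_rotvec().round(4),"now",o["eef_pos"].round(4),"F",o["ft_force"].round(1),"w",round(o["grip_width"],4),"t",round(o["clock"],2))
E
python3 - <<'E'
from h import *
plan([.40,.12,.30],np.pi/2+.08)
E
```

```text
travel [-0.3311 -0.2455 -0.1047] dr [-0.     -0.     -0.4438] now [0.1779 0.4673 0.1953] F [ 0.6 -0.5 -0. ] w 0.085 t 0.55
```

```bash
python3 -m crank '{"dr":[[0,0,0],[0,0,-0.1],[0,0,-0.2],[0,0,-0.3],[0,0,-0.4],[0,0,-0.444],[0,0,-0.444],[0,0,-0.444],[0,0,-0.444]],"travel":[[-0.03,-0.02,-0.04],[-0.07,-0.05,-0.08],[-0.12,-0.085,-0.105],[-0.165,-0.122,-0.105],[-0.215,-0.16,-0.105],[-0.265,-0.2,-0.105],[-0.31,-0.23,-0.105],[-0.331,-0.245,-0.105],[-0.331,-0.245,-0.105]],"hand":[0.085,0.085,0.085,0.085,0.085,0.085,0.085,0.085,0.085]}'
python3 - <<'E'
from h import *
p=(.635,.137,.08)
for n in ("wrist","top"):
    c=cam(n); cv2.imwrite(f"pics/{n}2.png",cv2.resize(c["color"][:,:,::-1],None,fx=1.5,fy=1.5)); overlay(c,p,n+"2o",0,0,512,384,1.5,.1)
E
```

```text
clock: 1.68
eef_pos: [0.4008, 0.1191, 0.3002]
tool_rot: [-0.038, 0.999, -0.0, -0.0]
ft_force: [-0.3, 0.4, -0.4]
grip_width: 0.0853
```

View pics/wrist2o.png

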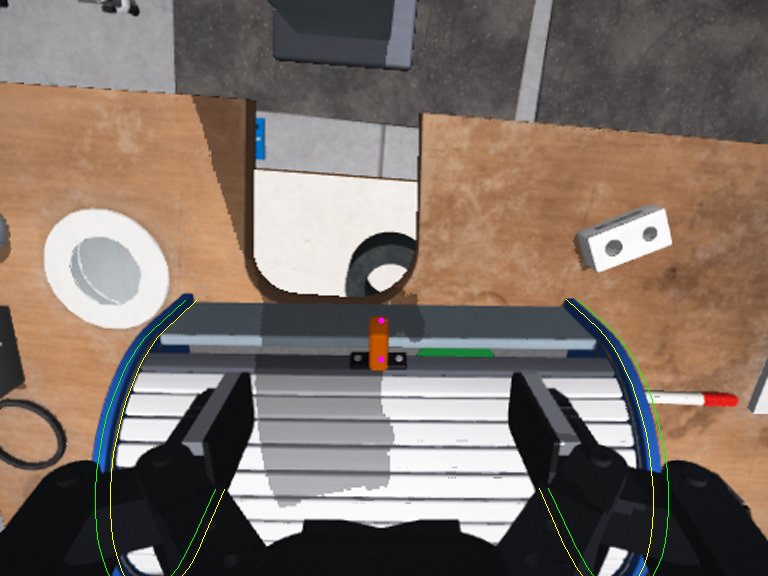

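View pics/top2o.png

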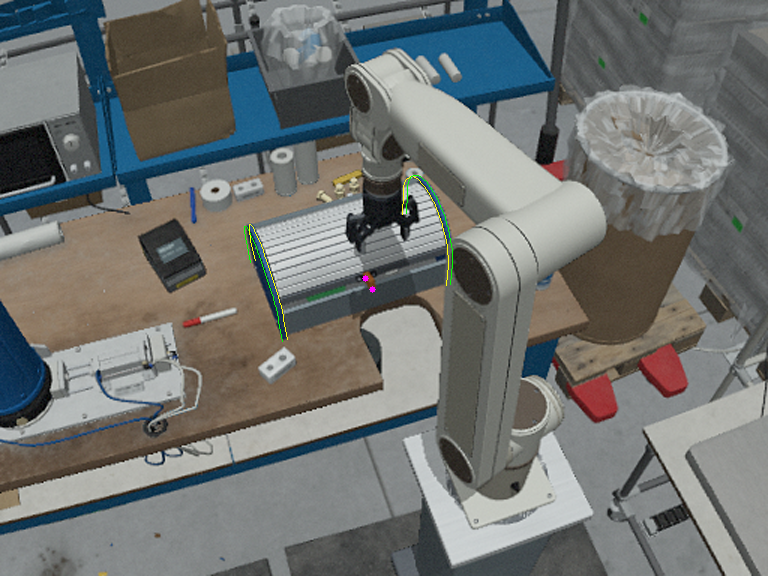

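Run:
```python
from h import *
c=cam("wrist"); p=(.635,.137,.08)
for X in ([-.126,0,0],[-.126,0,.088],[-.114,0,.088],[-.126,.21,.088],[-.126,-.21,.088]): print(X,proj(c,st(p,X))[0]*1.5)
for q in (0,.1,.2,.3):
    a=q+np.radians(9.5); R=lambda r,d:[-r*np.cos(a+d),0,.08+r*np.sin(a+d)]
    print(q,[ (proj(c,st(p,R(r,d)))[0]*1.5).round(0).tolist() for r in(.125,.171) for d in (-.013/.156,.013/.156)])
crop(c,"w3",200,190,320,260,6)
```

```text
[-0.126, 0, 0] [378.75089613 307.5234941 ]
[-0.126, 0, 0.088] [378.37435889 342.36616675]
[-0.114, 0, 0.088] [378.40781789 353.63380732]
[-0.126, 0.21, 0.088] [597.66998325 341.80090298]
[-0.126, -0.21, 0.088] [159.25632908 342.1629802 ]
0 [[378.0, 345.0], [378.0, 358.0], [378.0, 301.0], [378.0, 318.0]]
0.1 [[378.0, 353.0], [378.0, 369.0], [378.0, 311.0], [378.0, 332.0]]
0.2 [[378.0, 362.0], [378.0, 380.0], [378.0, 323.0], [378.0, 348.0]]
0.3 [[378.0, 372.0], [378.0, 393.0], [378.0, 337.0], [378.0, 367.0]]
```

View pics/w3.png

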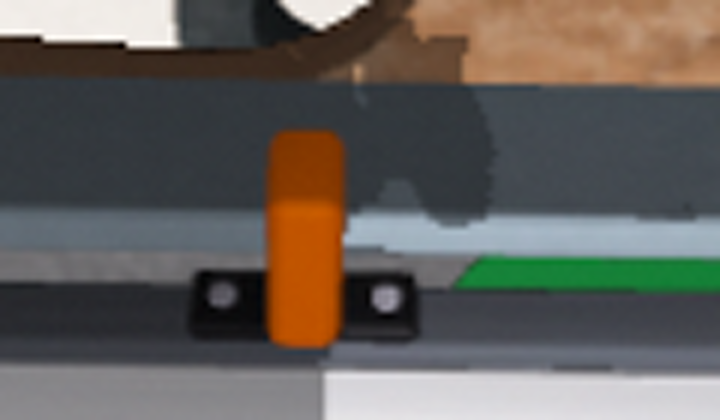

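Store ≈ (0.631, 0.1355), yaw 0.08, q≈0.16. The tab is at (254,~229) native in the wrist view. The green coaster shows at the right of the image, which is the store's left half.

Run:
```python
from h import *
plan([.4837,.1237,.111],np.pi/2+.08)
```

```text
travel [-0.084  -0.0042  0.1893] dr [ 0.0003 -0.0002  0.0008] now [0.3997 0.121  0.3003] F [-0.5  0.4 -0.3] w 0.0855 t 1.82
```

```bash
python3 -m crank '{"dr":[[0,0,0],[0,0,0],[0,0,0],[0,0,0],[0,0,0],[0,0,0],[0,0,0]],"travel":[[-0.05,-0.002,0.03],[-0.084,-0.003,0.07],[-0.084,-0.003,0.11],[-0.084,-0.003,0.15],[-0.084,-0.003,0.18],[-0.084,-0.003,0.189],[-0.084,-0.003,0.189]],"hand":[0.06,0.05,0.05,0.05,0.05,0.05,0.05]}'
python3 - <<'E'
from h import *
c=cam("wrist"); cv2.imwrite("pics/w4.png",cv2.resize(c["color"][:,:,::-1],None,fx=1.5,fy=1.5))
plan([.4837,.1237,.111],np.pi/2+.08)
E
```

```text
clock: 2.7
eef_pos: [0.4838, 0.1251, 0.1116]
tool_rot: [-0.041, 0.999, 0.0, -0.0]
ft_force: [-0.8, -0.1, 0.7]
grip_width: 0.05
travel [ 0.001  -0.0013  0.0014] dr [0.0003 0.0016 0.0014] now [0.4846 0.1251 0.1124] F [ 0.6 -0.4  0.8] w 0.0499 t 2.75
```

View pics/w4.png

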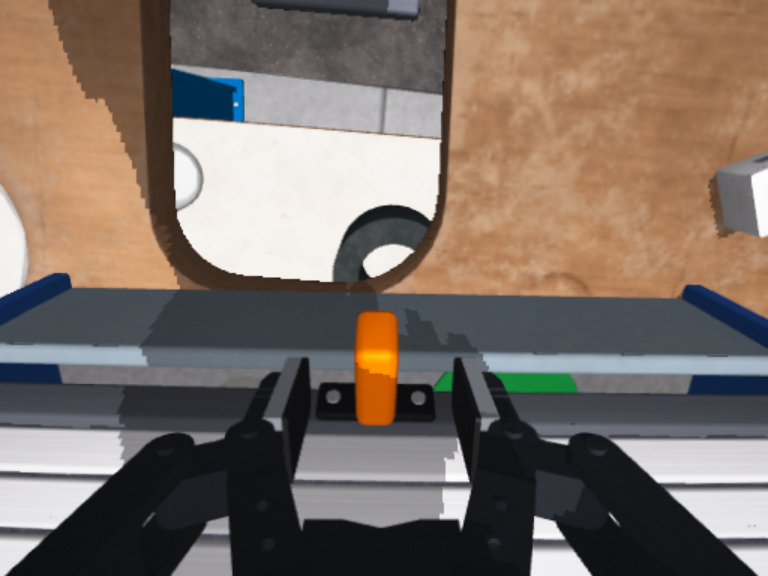

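Tab (377,~355 scaled) sits centred between the fingers; the predicted grasp point projects to (380,355). Closing.

```bash
python3 -m crank '{"dr":[[0,0,0],[0,0,0],[0,0,0],[0,0,0],[0,0,0]],"travel":[[0,0,0],[0,0,0],[0,0,0],[0,0,0],[0,0,0]],"hand":[0,0,0,0,0]}'
python3 - <<'E'
import numpy as np
# arc: store-frame displacement from q0
a0=np.radians(9.5)+.16
for q in np.linspace(.16,1.62,16):
    a=np.radians(9.5)+q
    print(round(q,2), "tool travel x %.4f z %.4f"%(-.156*(np.cos(a0)-np.cos(a)), -.156*(np.sin(a)-np.sin(a0))))
E
```

```text
clock: 3.38
eef_pos: [0.4847, 0.1245, 0.1118]
tool_rot: [-0.04, 0.999, 0.0, 0.001]
ft_force: [1.3, 0.8, 2.1]
grip_width: -0.0001
0.16 tool travel x -0.0000 z -0.0000
0.26 tool travel x -0.0056 z -0.0141
0.35 tool travel x -0.0125 z -0.0276
0.45 tool travel x -0.0206 z -0.0404
0.55 tool travel x -0.0300 z -0.0524
0.65 tool travel x -0.0405 z -0.0633
0.74 tool travel x -0.0520 z -0.0732
0.84 tool travel x -0.0644 z -0.0819
0.94 tool travel x -0.0777 z -0.0894
1.04 tool travel x -0.0915 z -0.0956
1.13 tool travel x -0.1059 z -0.1003
1.23 tool travel x -0.1207 z -0.1037
1.33 tool travel x -0.1358 z -0.1056
1.43 tool travel x -0.1510 z -0.1060
1.52 tool travel x -0.1661 z -0.1050
1.62 tool travel x -0.1811 z -0.1025
```

Run:
```python
from h import *
for n in ("wrist","scene"):
    c=cam(n); cv2.imwrite(f"pics/{n}5.png",cv2.resize(c["color"][:,:,::-1],None,fx=1.5,fy=1.5))
crop(cam("scene"),"s5",200,130,330,230,6)
```

```text
(no output)
```

View pics/wrist5.png

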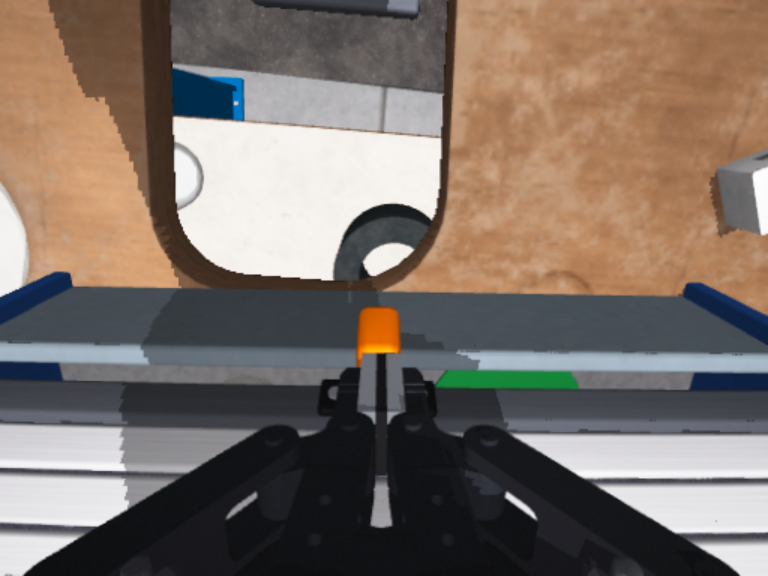

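View pics/s5.png

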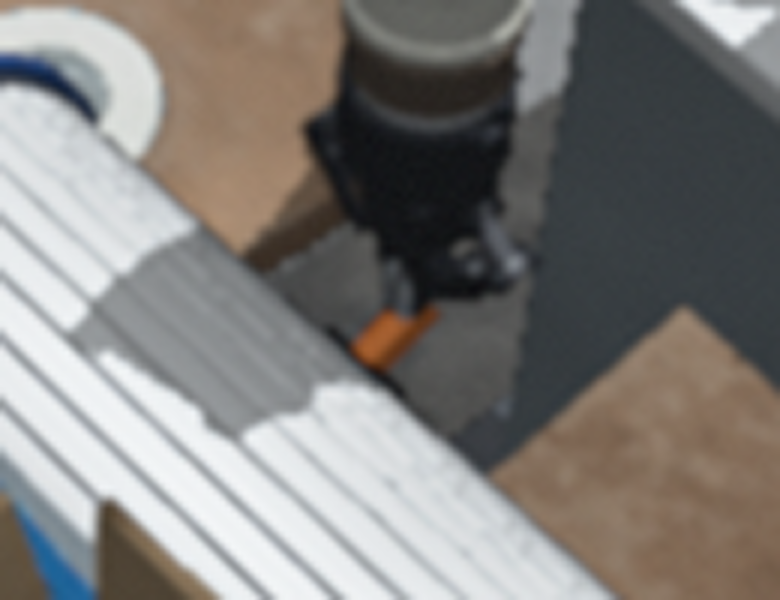

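Run:
```python
from h import *
s=cam("scene"); w=eyes.camera("wrist")
def wc(pos,yaw):
    y=np.array([np.cos(yaw),np.sin(yaw),0]);z=np.array([0,0,-1.]);x=np.cross(y,z)
    T=np.eye(4);T[:3,:3]=np.c_[x,y,z];T[:3,3]=pos
    M=np.linalg.inv(T@w["T_tool_cam"]); return dict(R=M[:3,:3],t=M[:3,3],K=w["K"],D=w["D"])
w3=wc([.4002,.120,.3002],np.pi/2+.08); w4=wc([.484,.125,.112],np.pi/2+.08)
def tri(L):
    A=0;b=0
    for c,uv in L:
        o,d=ray(c,uv);d/=np.linalg.norm(d);P=np.eye(3)-np.outer(d,d);A=A+P;b=b+P@o
    return np.linalg.solve(A,b)
a=(w3,(250.3,223.3));b=(w4,(251.,234.3));c=(s,(269.5,178.6))
for L in ([a,b],[a,c],[b,c],[a,b,c]): print(tri(L).round(4))
# base rear end upper: w3 345/6+190 ; w4 425/1.5
print("base",tri([(w3,(250.3,247)),(w4,(251,283))]).round(4))
# sill top front edge, wrist w4 at v~348/1.5? 
print("sill front top via w4 z=.088",onz(w4,(250,346/1.5),.088),"w3",onz(w3,(250,224.3),.088), "rear top w3",onz(w3,(250,231.3),.088),"bottom",onz(w3,(250,202.3),0))
p=(.631,.1355,.08)
for q in (0,.05,.1,.15):
    al=q+np.radians(9.5)+.013/.156; print(q,st(p,[-.17*np.cos(al),0,.08+.17*np.sin(al)])[0].round(4), st(p,[-.125*np.cos(al),0,.08+.125*np.sin(al)])[0].round(4),)
```

```text
[0.4699 0.1218 0.1556]
[0.4754 0.1222 0.1435]
[0.4756 0.123  0.1442]
[0.4755 0.1224 0.1439]
base [0.5117 0.1248 0.1377]
sill front top via w4 z=.088 [0.50217055 0.12345259 0.088     ] w3 [0.5038844  0.12259324 0.088     ] rear top w3 [0.51492132 0.1234249  0.088     ] bottom [0.50524941 0.121618   0.        ]
0 [0.4668 0.1223 0.1219] [0.5102 0.1258 0.1108]
0.05 [0.4691 0.1225 0.1301] [0.5119 0.126  0.1168]
0.1 [0.4718 0.1227 0.1382] [0.5139 0.1261 0.1228]
0.15 [0.4749 0.123  0.1461] [0.5162 0.1263 0.1286]
```

Run:
```python
from h import *
s=cam("scene");w=cam("wrist");o=bot.get_obs();print(o["eef_pos"],o["tool_rot"],o["joint_pos"],o["grip_width"])
for z in (.10,.11,.12,.13,.14,.15,.16): print(z,((proj(s,[.4845,.1245,z])[0]-[200,130]+.5)*6).round(),(proj(w,[.4845,.1245,z])[0]*1.5).round())
crop(w,"w6",200,180,310,260,7)
```

```text
[0.48439554 0.12437104 0.11136703] [-4.00786275e-02  9.99196478e-01  7.50576937e-05  3.08946458e-04] [ 2.51314561e-01  2.93699402e-01 -1.49477434e-01  1.12698386e+00
  1.72328328e-05  1.71135832e-01] -0.00028425221101504704
0.1 [403. 356.] [381. 323.]
0.11 [404. 345.] [381. 333.]
0.12 [405. 334.] [381. 343.]
0.13 [406. 323.] [381. 354.]
0.14 [407. 311.] [381. 367.]
0.15 [408. 300.] [381. 381.]
0.16 [409. 288.] [381. 398.]
```

View pics/w6.png

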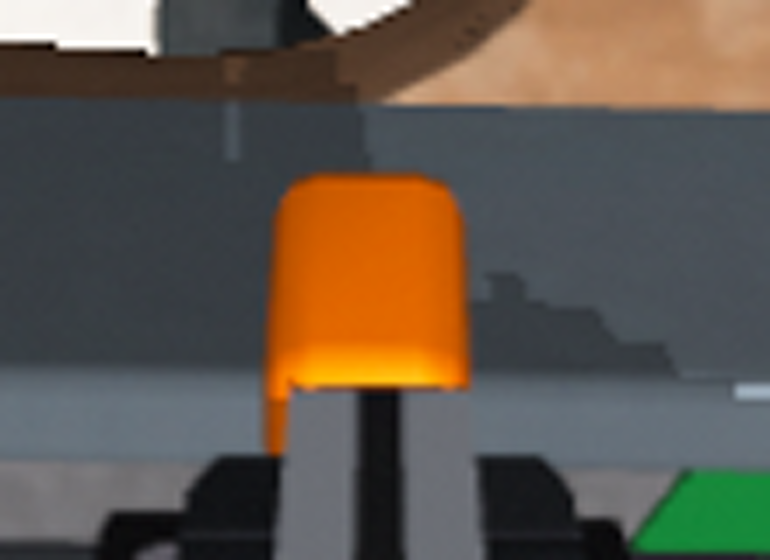

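The closed fingertips sit at about (380,353) scaled, above the tab's top edge. Both cameras put the visible tips about 30 mm higher than the reported TCP. So I'll reopen, go about 32 mm lower and check.

```bash
python3 -m crank '{"dr":[[0,0,0],[0,0,0],[0,0,0],[0,0,0],[0,0,0],[0,0,0],[0,0,0]],"travel":[[0,0,-0.004],[0,0,-0.004],[0,0,-0.004],[0,0,0.01],[0,0,0.02],[0,0,0.032],[0,0,0.032]],"hand":[0.05,0.05,0.05,0.05,0.05,0.05,0.05]}'
python3 - <<'E'
from h import *
c=cam("wrist"); cv2.imwrite("pics/w7.png",cv2.resize(c["color"][:,:,::-1],None,fx=1.5,fy=1.5))
crop(cam("scene"),"s7",200,130,330,230,6)
E
```

```text
clock: 4.6
eef_pos: [0.4827, 0.124, 0.0777]
tool_rot: [-0.04, 0.999, -0.0, -0.002]
ft_force: [-0.1, -0.1, 0.1]
grip_width: 0.05
```

View pics/w7.png

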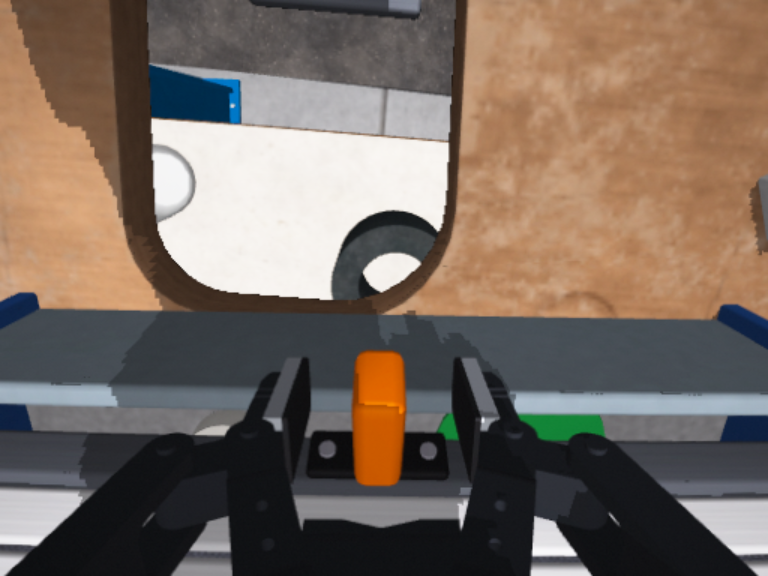

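View pics/s7.png

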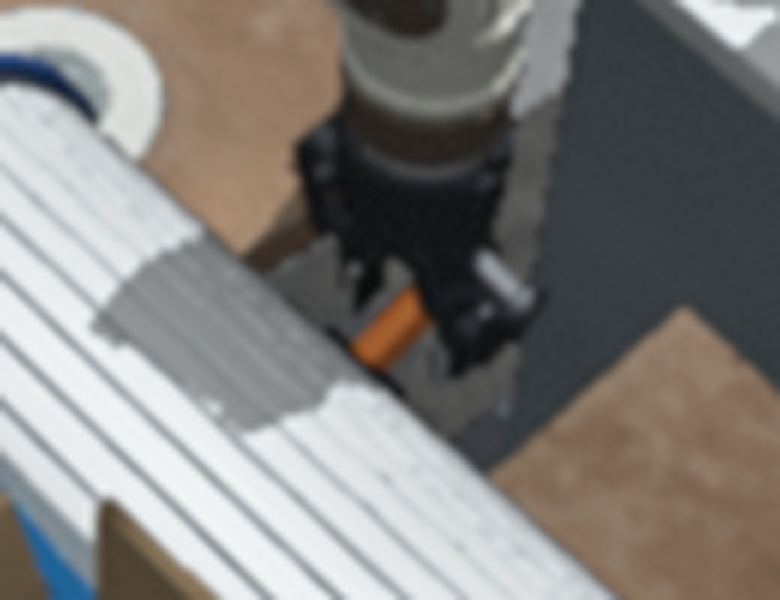

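Now the fingers straddle the tab, which is at (380,403) scaled. Gap scale puts the tips only about 5 mm below the tab's top edge. I'll go 12 mm deeper and close.

```bash
python3 -m crank '{"dr":[[0,0,0],[0,0,0],[0,0,0],[0,0,0],[0,0,0],[0,0,0]],"travel":[[0,0,0.012],[0,0,0.012],[0,0,0.012],[0,0,0.012],[0,0,0.012],[0,0,0.012]],"hand":[0.05,0.05,0,0,0,0]}'
python3 - <<'E'
from h import *
c=cam("wrist"); cv2.imwrite("pics/w8.png",cv2.resize(c["color"][:,:,::-1],None,fx=1.5,fy=1.5))
E
```

```text
clock: 5.45
eef_pos: [0.4843, 0.1232, 0.0676]
tool_rot: [-0.039, 0.999, -0.001, 0.0]
ft_force: [0.1, -6.1, 0.9]
grip_width: 0.0153
```

View pics/w8.png

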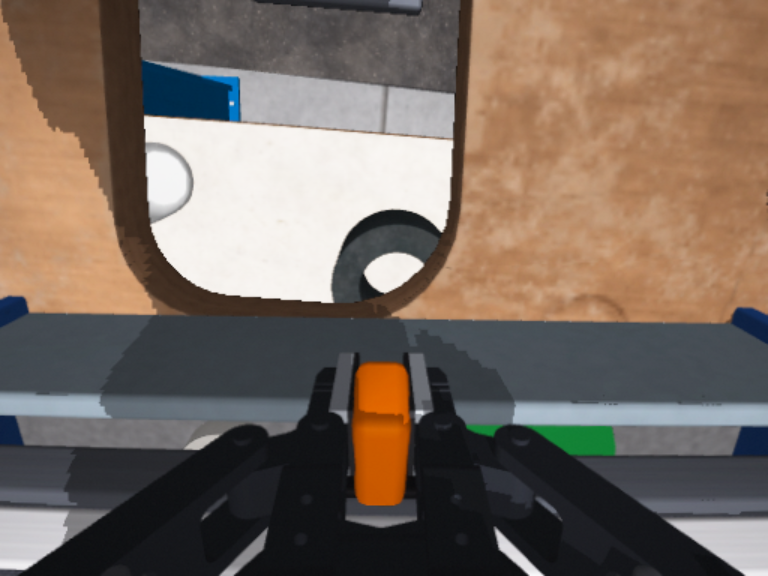

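Run:
```python
import numpy as np
a0=np.radians(9.5)+.145
for q in np.linspace(.145,1.63,17):
    a=np.radians(9.5)+q
    print(round(q,2), "%.4f %.4f"%(-.156*(np.cos(a0)-np.cos(a)), -.156*(np.sin(a)-np.sin(a0))))
```

```text
0.14 -0.0000 -0.0000
0.24 -0.0051 -0.0136
0.33 -0.0114 -0.0266
0.42 -0.0188 -0.0390
0.52 -0.0274 -0.0506
0.61 -0.0371 -0.0614
0.7 -0.0477 -0.0713
0.79 -0.0591 -0.0801
0.89 -0.0714 -0.0879
0.98 -0.0842 -0.0944
1.07 -0.0977 -0.0998
1.17 -0.1116 -0.1039
1.26 -0.1258 -0.1066
1.35 -0.1402 -0.1081
1.44 -0.1547 -0.1082
1.54 -0.1691 -0.1069
1.63 -0.1833 -0.1044
```

```bash
python3 -m crank '{"dr":[[0,0,0],[0,0,0],[0,0,0],[0,0,0],[0,0,0],[0,0,0],[0,0,0]],"travel":[[-0.005,0,-0.0135],[-0.0114,0,-0.0265],[-0.019,0,-0.039],[-0.0275,0,-0.0505],[-0.037,0,-0.0615],[-0.0475,0,-0.0715],[-0.0475,0,-0.0715]],"hand":[0,0,0,0,0,0,0]}'
python3 - <<'E'
from h import *
c=cam("wrist"); cv2.imwrite("pics/w9.png",cv2.resize(c["color"][:,:,::-1],None,fx=1.5,fy=1.5))
E
```

```text
clock: 6.38
eef_pos: [0.5288, 0.1259, 0.1378]
tool_rot: [-0.039, 0.999, -0.002, -0.003]
ft_force: [-3.2, -7.0, 1.5]
grip_width: 0.0158
```

View pics/w9.png

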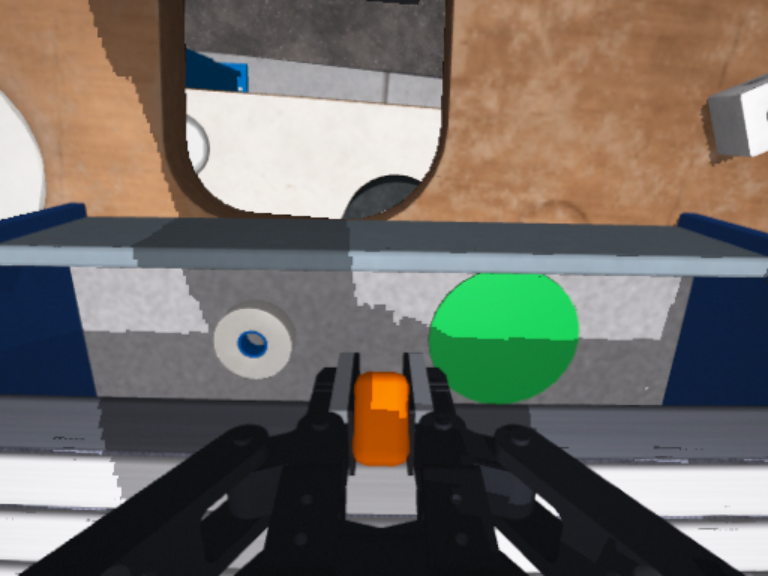

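Door is following; coaster at (504,337), tape roll at (253,343) scaled. Continuing the arc.

```bash
python3 -m crank '{"dr":[[0,0,0],[0,0,0],[0,0,0],[0,0,0],[0,0,0],[0,0,0],[0,0,0],[0,0,0],[0,0,0],[0,0,0]],"travel":[[-0.0115,0,-0.009],[-0.0237,0,-0.0165],[-0.0365,0,-0.0232],[-0.05,0,-0.0285],[-0.064,0,-0.0325],[-0.078,0,-0.0353],[-0.0925,0,-0.0367],[-0.107,0,-0.0368],[-0.1215,0,-0.0355],[-0.1365,0,-0.033]],"hand":[0,0,0,0,0,0,0,0,0,0]}'
python3 - <<'E'
from h import *
c=cam("wrist"); cv2.imwrite("pics/w10.png",cv2.resize(c["color"][:,:,::-1],None,fx=1.5,fy=1.5))
E
```

```text
clock: 7.68
eef_pos: [0.6625, 0.1342, 0.1723]
tool_rot: [-0.038, 0.999, -0.003, -0.006]
ft_force: [-49.2, -18.3, 28.4]
grip_width: 0.0155
```

View pics/w10.png

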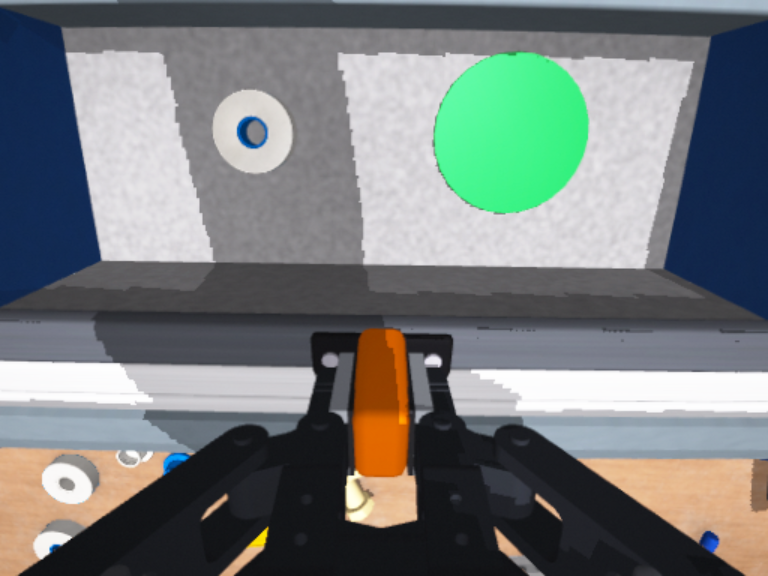

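The door is at its open stop, with 49 N against it. Coaster is at (511,132) scaled. Releasing and lifting.

```bash
python3 -m crank '{"dr":[[0,0,0],[0,0,0],[0,0,0],[0,0,0],[0,0,0],[0,0,0],[0,0,0],[0,0,0]],"travel":[[0.004,0,0],[0.004,0,0],[0.004,0,-0.03],[0.004,0,-0.07],[0.03,0,-0.1],[0.06,0,-0.1],[0.06,0,-0.1],[0.06,0,-0.1]],"hand":[0.05,0.05,0.05,0.05,0.085,0.085,0.085,0.085]}'
cat >> h.py <<'E'
def coaster(c,z=.033):
    h=cv2.cvtColor(c["color"],cv2.COLOR_RGB2HSV); m=cv2.inRange(h,(50,120,60),(75,255,255))
    cs=max(cv2.findContours(m,cv2.RETR_EXTERNAL,cv2.CHAIN_APPROX_NONE)[0],key=cv2.contourArea)
    P=np.array([onz(c,q,z) for q in cs[:,0]]); (x,y),r=cv2.minEnclosingCircle(P[:,:2].astype(np.float32))
    print("coaster",round(x,4),round(y,4),"r",round(r,4)); return x,y
E
python3 - <<'E'
from h import *
c=cam("wrist"); cv2.imwrite("pics/w11.png",cv2.resize(c["color"][:,:,::-1],None,fx=1.5,fy=1.5)); coaster(c)
t=cam("top"); coaster(t)
cv2.imwrite("pics/t11.png",cv2.resize(t["color"][:,:,::-1],None,fx=1.5,fy=1.5))
print(st((.631,.1355,.08),[-.05,.085,.033]))
E
```

```text
clock: 8.72
eef_pos: [0.6081, 0.135, 0.2719]
tool_rot: [-0.041, 0.999, 0.0, 0.001]
ft_force: [0.6, 0.0, -0.1]
grip_width: 0.0848
coaster 0.5751 0.2137 r 0.0518
coaster 0.5793 0.216 r 0.0505
[[0.57436717 0.21623241 0.033     ]]
```

View pics/w11.png

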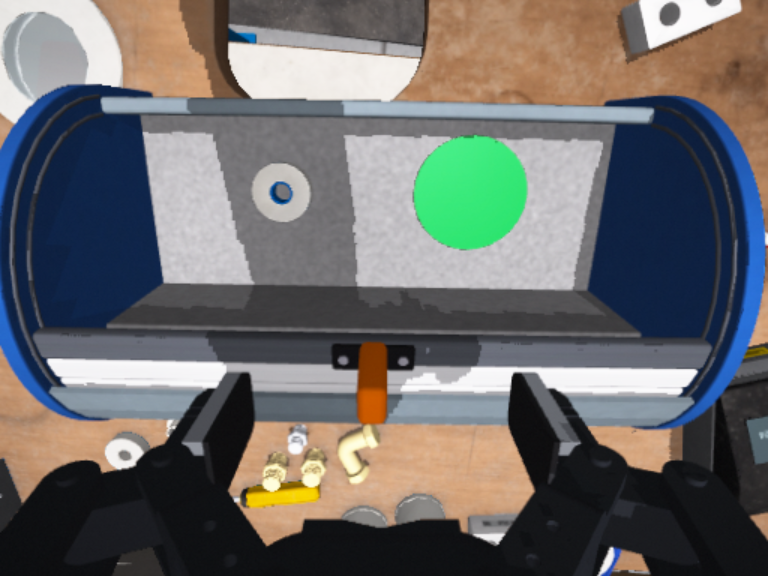

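View pics/t11.png

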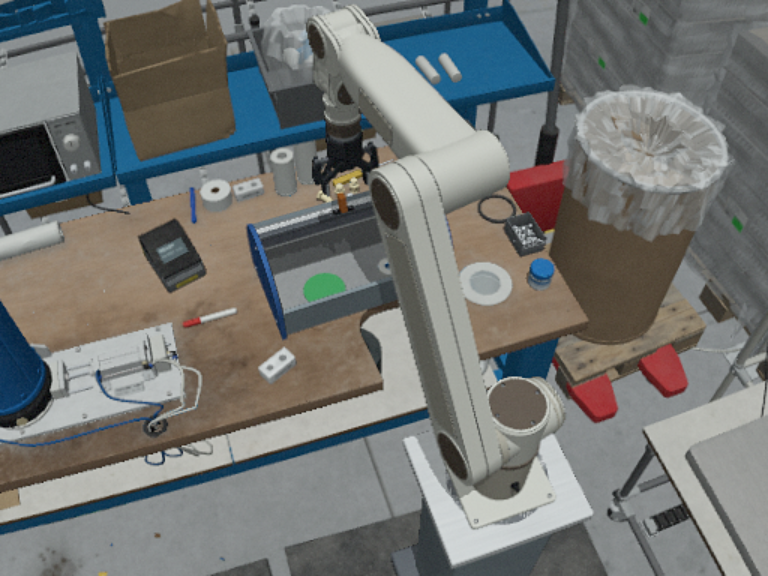

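Run:
```python
from h import *
plan([.42,-.30,.28],np.pi/2+.08)
t=cam("top"); print("dish",onz(t,(487/1.5,284/1.5),.01))
```

```text
travel [ 0.2228 -0.4181 -0.0088] dr [0.0003 0.0002 0.0007] now [0.6084 0.1347 0.2714] F [-0.7  0.3  0.3] w 0.0852 t 8.82
dish [ 0.4796736  -0.18042483  0.01      ]
```

```bash
python3 -m crank '{"dr":[[0,0,0],[0,0,0],[0,0,0],[0,0,0],[0,0,0],[0,0,0],[0,0,0],[0,0,0],[0,0,0],[0,0,0]],"travel":[[0.02,-0.03,-0.01],[0.045,-0.08,-0.01],[0.07,-0.13,-0.01],[0.095,-0.18,-0.01],[0.12,-0.23,-0.01],[0.15,-0.28,-0.01],[0.18,-0.33,-0.01],[0.205,-0.38,-0.01],[0.223,-0.418,-0.01],[0.223,-0.418,-0.01]],"hand":[0.085,0.085,0.085,0.085,0.085,0.085,0.085,0.085,0.085,0.085]}'
cat >> h.py <<'E'
def lid(c,z=.061,roi=None):
    h=cv2.cvtColor(c["color"],cv2.COLOR_RGB2HSV); m=cv2.inRange(h,(98,140,70),(115,255,255))
    if roi: k=np.zeros_like(m);k[roi[1]:roi[3],roi[0]:roi[2]]=1;m=m*k
    cs=max(cv2.findContours(m,cv2.RETR_EXTERNAL,cv2.CHAIN_APPROX_NONE)[0],key=cv2.contourArea)
    P=np.array([onz(c,q,z) for q in cs[:,0]]); (x,y),r=cv2.minEnclosingCircle(P[:,:2].astype(np.float32))
    print("lid",round(x,4),round(y,4),"r",round(r,4),cv2.boundingRect(cs)); return x,y
E
python3 - <<'E'
from h import *
c=cam("wrist"); cv2.imwrite("pics/w12.png",cv2.resize(c["color"][:,:,::-1],None,fx=1.5,fy=1.5)); lid(c)
E
```

```text
clock: 10.12
eef_pos: [0.4181, -0.3032, 0.2812]
tool_rot: [-0.037, 0.999, 0.0, -0.0]
ft_force: [-0.0, -0.3, 0.6]
grip_width: 0.0852
lid 0.5773 -0.0524 r 0.1145 (367, 209, 72, 106)
```

View pics/w12.png

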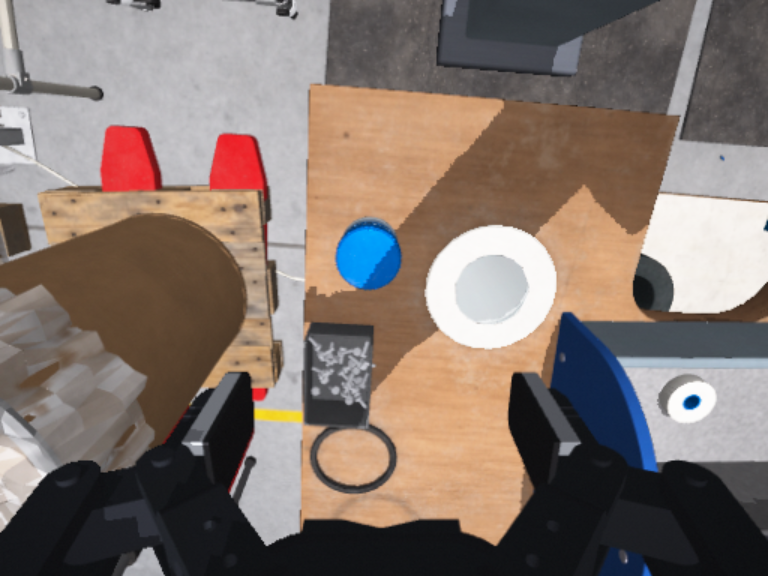

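Run:
```python
from h import *
c=cam("wrist"); x,y=lid(c,roi=(215,135,275,200))
plan([x,y,.14],.72); plan([x,y,.03],.72)
```

```text
lid 0.4453 -0.3122 r 0.032 (223, 147, 43, 46)
travel [-0.0253 -0.0136  0.1414] dr [ 7.000e-04 -5.000e-04  9.298e-01] now [ 0.4191 -0.3007  0.2814] F [-0.9  0.  -0.7] w 0.085 t 10.22
travel [-0.0253 -0.0137  0.2514] dr [ 7.000e-04 -5.000e-04  9.298e-01] now [ 0.4191 -0.3007  0.2814] F [-0.9  0.  -0.7] w 0.085 t 10.22
```

```bash
python3 -m crank '{"dr":[[0,0,0.18],[0,0,0.36],[0,0,0.54],[0,0,0.72],[0,0,0.88],[0,0,0.93],[0,0,0.93],[0,0,0.93]],"travel":[[-0.01,-0.005,0.02],[-0.02,-0.01,0.05],[-0.027,-0.0137,0.08],[-0.027,-0.0137,0.11],[-0.027,-0.0137,0.13],[-0.027,-0.0137,0.141],[-0.027,-0.0137,0.141],[-0.027,-0.0137,0.141]],"hand":[0.085,0.085,0.085,0.085,0.085,0.085,0.085,0.085]}'
python3 - <<'E'
from h import *
c=cam("wrist"); cv2.imwrite("pics/w13.png",cv2.resize(c["color"][:,:,::-1],None,fx=1.5,fy=1.5)); x,y=lid(c,roi=(150,130,360,300)); plan([x,y,.05],.72); s=cam("scene"); crop(s,"s13",130,60,290,180,5)
E
```

```text
clock: 11.22
eef_pos: [0.4478, -0.3113, 0.1414]
tool_rot: [0.411, 0.912, -0.0, 0.0]
ft_force: [-0.6, 0.7, 1.2]
grip_width: 0.0852
lid 0.4462 -0.3107 r 0.0321 (222, 147, 66, 68)
travel [ 0.0018 -0.0007  0.0916] dr [0.0004 0.0015 0.0027] now [ 0.4478 -0.3116  0.1416] F [0.5 0.8 0. ] w 0.0852 t 11.28
```

View pics/w13.png

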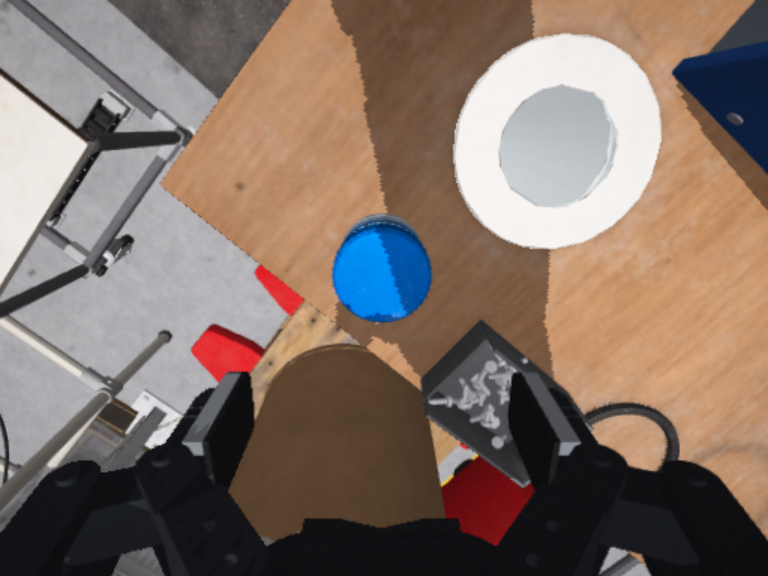

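View pics/s13.png

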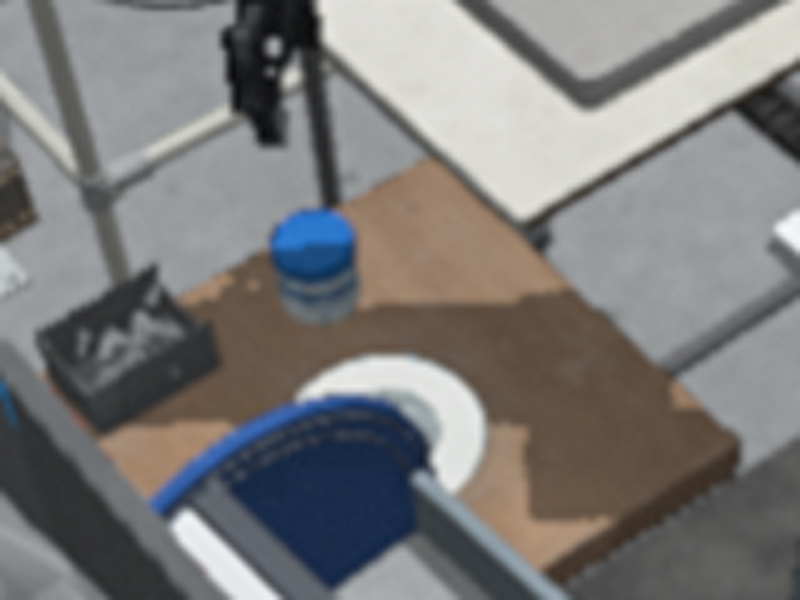

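Lid at (382,270) scaled, centred under the tool. The bin's corner is at about (425,385), below right. Descending in stages.

```bash
python3 -m crank '{"dr":[[0,0,0],[0,0,0],[0,0,0],[0,0,0],[0,0,0],[0,0,0],[0,0,0]],"travel":[[0.001,0,0.03],[0.001,0,0.06],[0.001,0,0.08],[0.001,0,0.1],[0.001,0,0.115],[0.001,0,0.125],[0.001,0,0.125]],"hand":[0.085,0.085,0.085,0.085,0.085,0.085,0.085]}'
python3 - <<'E'
from h import *
c=cam("wrist"); cv2.imwrite("pics/w14.png",cv2.resize(c["color"][:,:,::-1],None,fx=1.5,fy=1.5)); x,y=lid(c,roi=(150,130,360,330)); plan([x,y,.0],.72); s=cam("scene"); crop(s,"s14",130,60,290,180,5)
E
```

```text
clock: 12.2
eef_pos: [0.4459, -0.3108, 0.0154]
tool_rot: [0.412, 0.911, 0.0, -0.001]
ft_force: [-0.7, -0.4, 0.4]
grip_width: 0.0849
lid 0.4437 -0.3081 r 0.034 (199, 191, 117, 119)
travel [0.0041 0.     0.016 ] dr [0.0001 0.0002 0.0011] now [ 0.4464 -0.3111  0.016 ] F [ 0.  -0.8 -0.4] w 0.0848 t 12.25
```

View pics/w14.png

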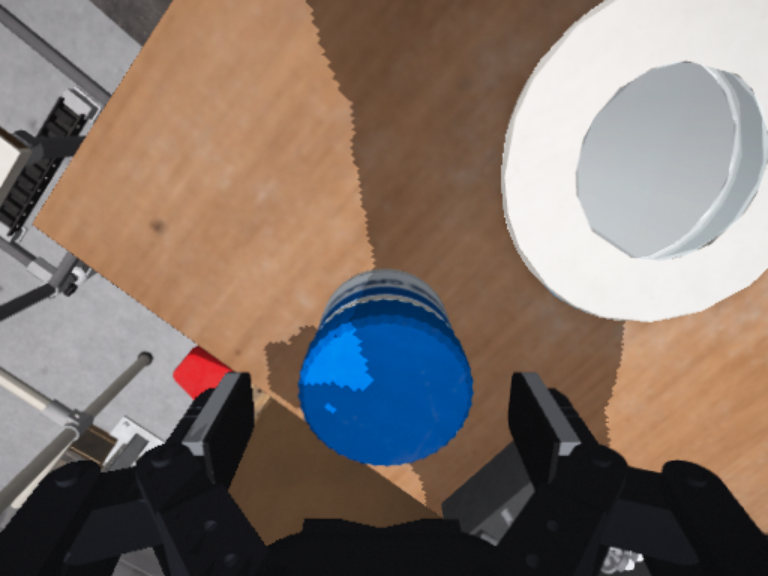

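View pics/s14.png

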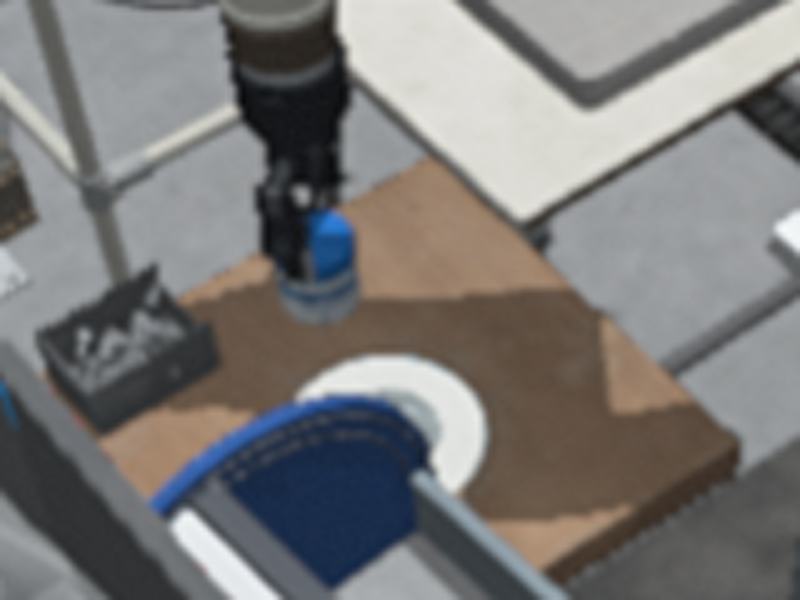

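Run:
```python
from h import *
s=cam("scene")
for z in (.03,.04,.05,.06,.07,.08): print(z,((proj(s,[.447+.0425*.75,-.311+.0425*.66,z])[0]-[130,60]+.5)*5).round(), ((proj(s,[.447+.053*.75,-.311+.053*.66,z])[0]-[130,60]+.5)*5).round())
```

```text
0.03 [304. 311.] [301. 322.]
0.04 [303. 301.] [299. 313.]
0.05 [301. 291.] [297. 303.]
0.06 [299. 281.] [295. 293.]
0.07 [297. 271.] [293. 283.]
0.08 [295. 261.] [292. 273.]
```

Cameras put the open tips at z≈0.067 and the palm well above that. I'll descend about 36 mm further, watching force.

```bash
python3 -m crank '{"dr":[[0,0,0],[0,0,0],[0,0,0],[0,0,0],[0,0,0],[0,0,0]],"travel":[[0.001,0,0.01],[0.001,0,0.02],[0.001,0,0.028],[0.001,0,0.034],[0.001,0,0.036],[0.001,0,0.036]],"hand":[0.085,0.085,0.085,0.085,0.085,0.085]}'
python3 - <<'E'
from h import *
c=cam("wrist"); cv2.imwrite("pics/w15.png",cv2.resize(c["color"][:,:,::-1],None,fx=1.5,fy=1.5)); s=cam("scene"); crop(s,"s15",130,60,290,180,5)
E
```

```text
clock: 13.1
eef_pos: [0.4455, -0.3103, -0.0203]
tool_rot: [0.412, 0.911, -0.0, -0.0]
ft_force: [-0.4, 0.2, 0.9]
grip_width: 0.0844
```

View pics/w15.png

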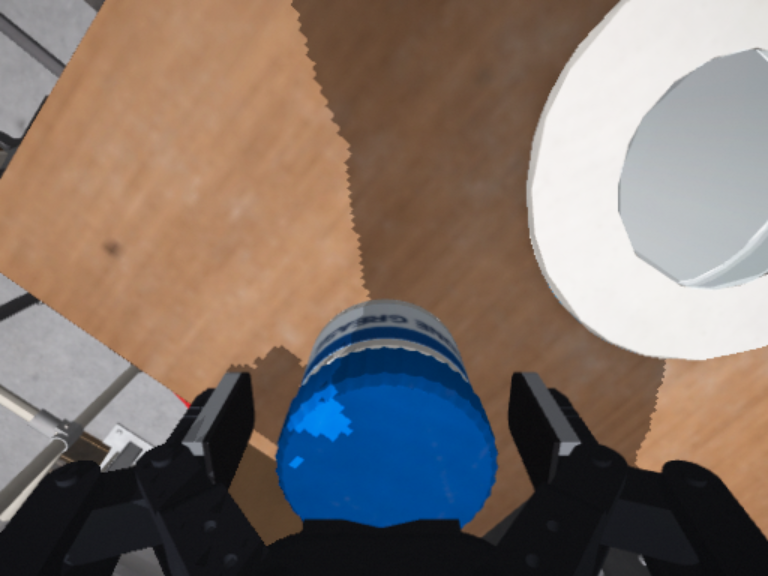

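View pics/s15.png

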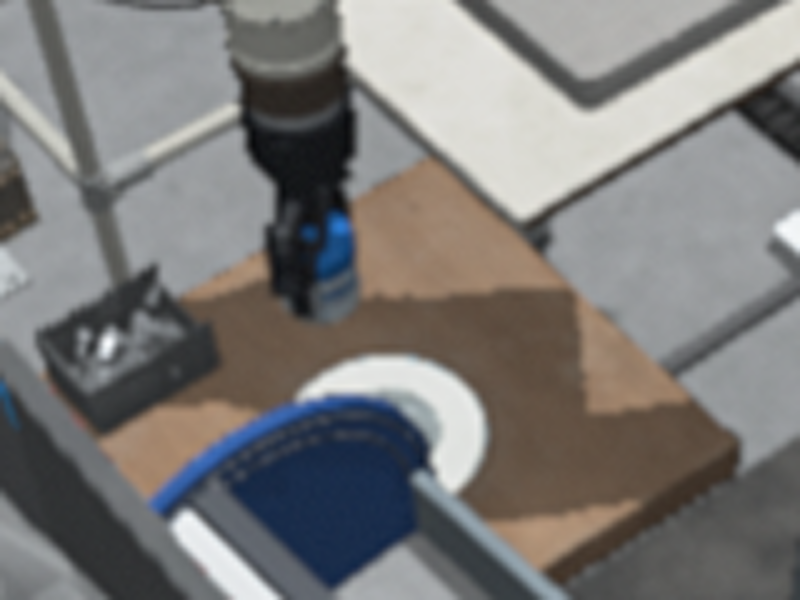

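The fingers straddle the pot: scene tip at about (302,313) in the crop, z≈0.03. Closing.

```bash
python3 -m crank '{"dr":[[0,0,0],[0,0,0],[0,0,0],[0,0,0],[0,0,0],[0,0,0],[0,0,0]],"travel":[[0,0,0],[0,0,0],[0,0,0],[0,0,0],[0,0,0],[0,0,-0.01],[0,0,-0.02]],"hand":[0,0,0,0,0,0,0]}'
python3 - <<'E'
from h import *
c=cam("wrist"); cv2.imwrite("pics/w16.png",cv2.resize(c["color"][:,:,::-1],None,fx=1.5,fy=1.5)); s=cam("scene"); crop(s,"s16",130,60,290,180,5)
E
```

```text
clock: 14.08
eef_pos: [0.4449, -0.31, -0.0001]
tool_rot: [0.412, 0.911, 0.0, -0.001]
ft_force: [-1.0, -0.0, -1.0]
grip_width: 0.06
```

View pics/w16.png

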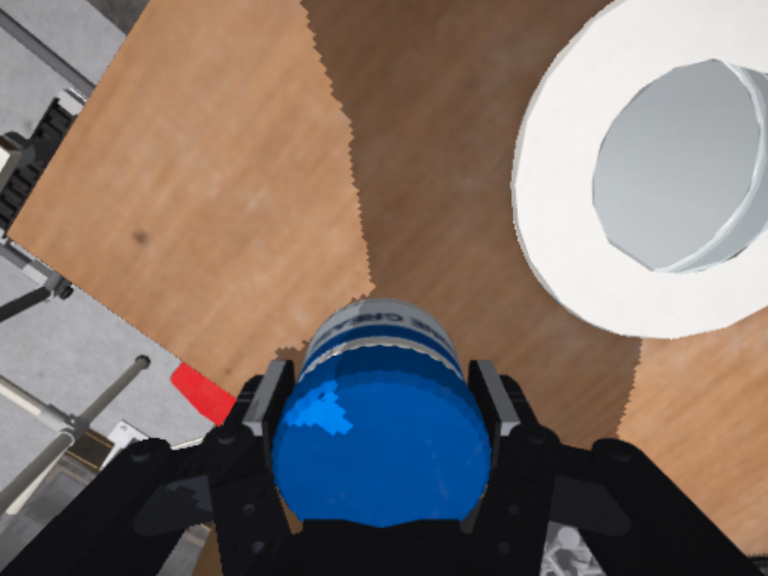

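View pics/s16.png

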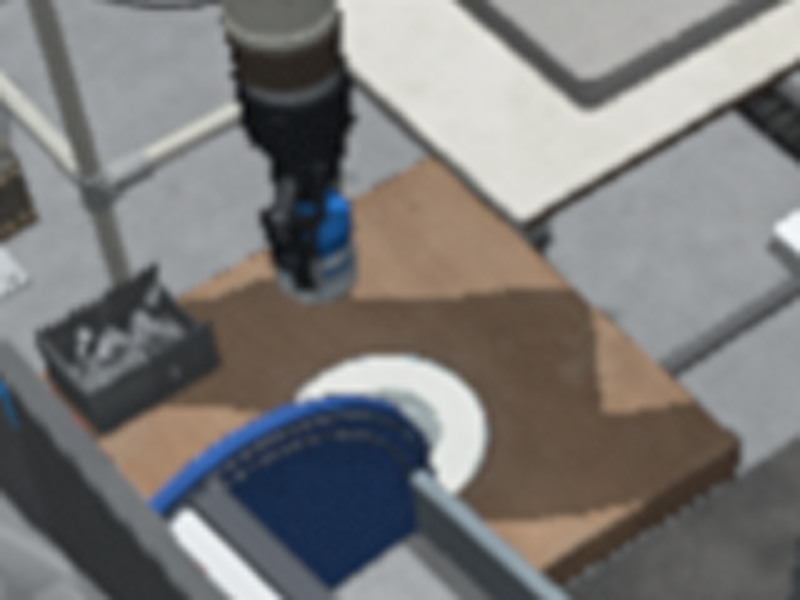

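Pot held (opening 0.060) and lifted upright; its underside is TCP z + 0.0205.

Run:
```python
from h import *
plan([.50,-.05,.26],np.pi/2+.08);plan([.575,.215,.26],np.pi/2+.08)
```

```text
travel [ 0.16    0.2127 -0.2592] dr [-6.000e-04  2.200e-03 -9.298e-01] now [ 0.4464 -0.3109  0.0011] F [-0.4 -0.8 -1. ] w 0.0599 t 14.18
travel [ 0.3096  0.4439 -0.2594] dr [-6.000e-04  2.200e-03 -9.298e-01] now [ 0.4464 -0.3109  0.0011] F [-0.4 -0.8 -1. ] w 0.0599 t 14.18
```

```bash
python3 -m crank '{"dr":[[0,0,0],[0,0,0],[0,0,-0.1],[0,0,-0.25],[0,0,-0.4],[0,0,-0.55],[0,0,-0.7],[0,0,-0.85],[0,0,-0.93],[0,0,-0.93]],"travel":[[0,0,-0.035],[0,0,-0.08],[0,0,-0.125],[0.005,0.01,-0.17],[0.015,0.025,-0.21],[0.035,0.05,-0.24],[0.065,0.09,-0.259],[0.095,0.13,-0.259],[0.125,0.172,-0.259],[0.16,0.213,-0.259]],"hand":[0,0,0,0,0,0,0,0,0,0]}'
python3 - <<'E'
from h import *
plan([.575,.215,.26],np.pi/2+.08); print(bot.get_obs()["joint_pos"].round(2))
E
```

```text
clock: 15.42
eef_pos: [0.5, -0.048, 0.2586]
tool_rot: [-0.04, 0.999, -0.0, 0.0]
ft_force: [1.5, -0.1, -2.0]
grip_width: 0.0599
travel [-0.0958  0.2562 -0.0014] dr [-0.0001  0.      0.0001] now [ 0.5    -0.048   0.2586] F [ 1.5 -0.1 -2. ] w 0.0599 t 15.43
[-0.1   0.23  0.15  1.49 -0.   -0.18]
```

```bash
python3 -m crank '{"dr":[[0,0,0],[0,0,0],[0,0,0],[0,0,0],[0,0,0],[0,0,0],[0,0,0],[0,0,0]],"travel":[[-0.015,0.04,0],[-0.03,0.08,0],[-0.048,0.13,0],[-0.066,0.178,0],[-0.08,0.215,0],[-0.09,0.24,0],[-0.0955,0.256,0],[-0.0955,0.256,0]],"hand":[0,0,0,0,0,0,0,0]}'
python3 - <<'E'
from h import *
c=cam("wrist"); cv2.imwrite("pics/w17.png",cv2.resize(c["color"][:,:,::-1],None,fx=1.5,fy=1.5)); x,y=coaster(c)
t=cam("top"); crop(t,"t17",150,80,350,240,4)
plan([.575,.215,.013],np.pi/2+.08)
E
```

```text
clock: 16.42
eef_pos: [0.5745, 0.2139, 0.2582]
tool_rot: [-0.041, 0.999, -0.0, -0.0]
ft_force: [0.1, 0.2, -1.3]
grip_width: 0.0597
coaster 0.575 0.2138 r 0.0518
travel [-0.001   0.0027  0.2457] dr [-0.0007 -0.0005 -0.0004] now [0.5744 0.2124 0.2587] F [-0.5 -0.4 -2.1] w 0.0596 t 16.52
```

View pics/w17.png

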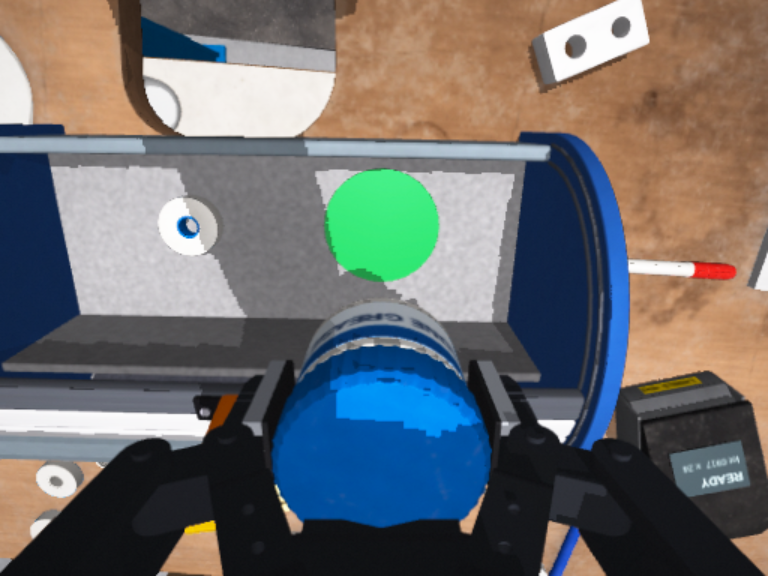

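View pics/t17.png

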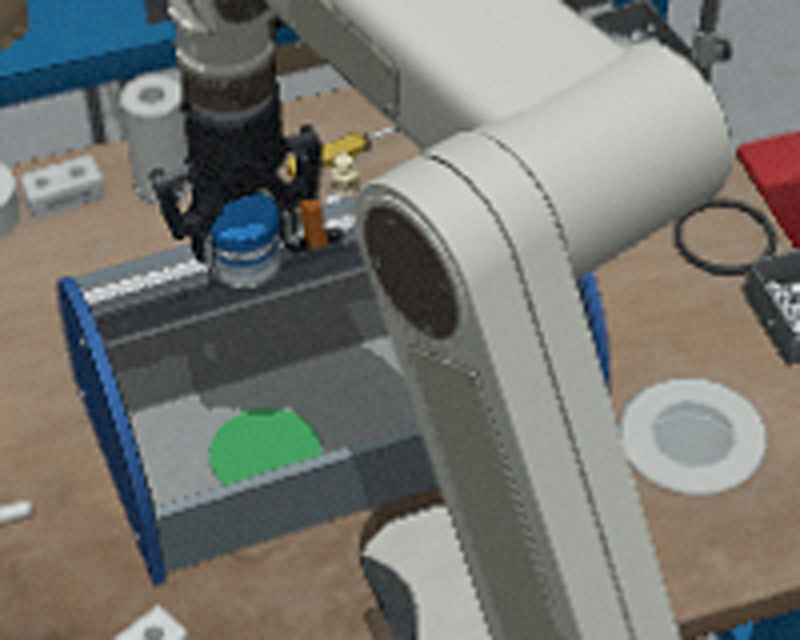

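Pot is over the coaster; coaster measured at (0.575, 0.214). Descending.

```bash
python3 -m crank '{"dr":[[0,0,0],[0,0,0],[0,0,0],[0,0,0],[0,0,0],[0,0,0],[0,0,0],[0,0,0]],"travel":[[-0.001,0.001,0.025],[-0.001,0.001,0.06],[-0.001,0.001,0.1],[-0.001,0.001,0.14],[-0.001,0.001,0.175],[-0.001,0.001,0.2],[-0.001,0.001,0.212],[-0.001,0.001,0.212]],"hand":[0,0,0,0,0,0,0,0]}'
python3 - <<'E'
from h import *
t=cam("top"); crop(t,"t18",150,80,350,240,4)
c=cam("wrist"); cv2.imwrite("pics/w18.png",cv2.resize(c["color"][:,:,::-1],None,fx=1.5,fy=1.5));
plan([.575,.214,.0125],np.pi/2+.08)
E
```

```text
clock: 17.52
eef_pos: [0.5752, 0.2134, 0.0466]
tool_rot: [-0.04, 0.999, -0.0, -0.001]
ft_force: [-0.5, -0.1, -0.9]
grip_width: 0.06
travel [ 0.0016 -0.0002  0.0357] dr [ 0.0005  0.0022 -0.0004] now [0.5765 0.2143 0.0482] F [ 0.  -0.3 -1.1] w 0.0597 t 17.62
```

View pics/t18.png

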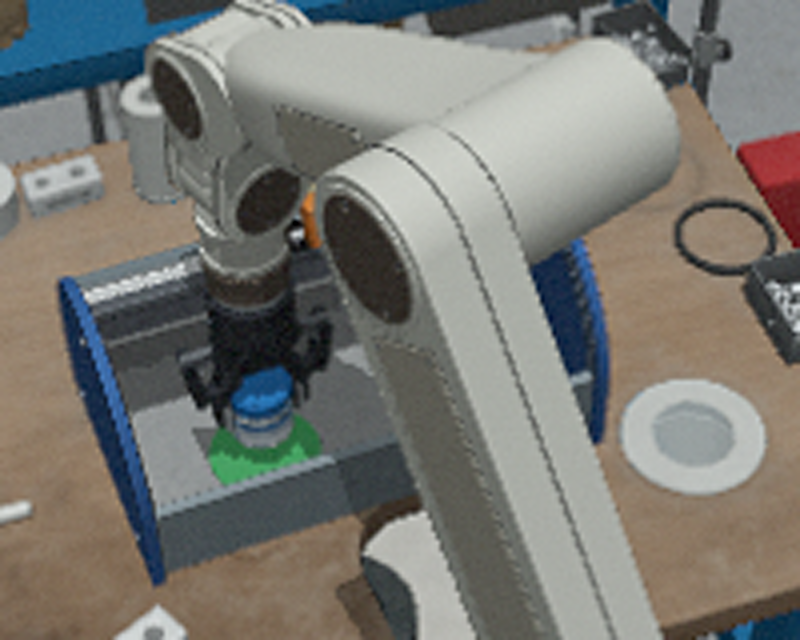

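View pics/w18.png

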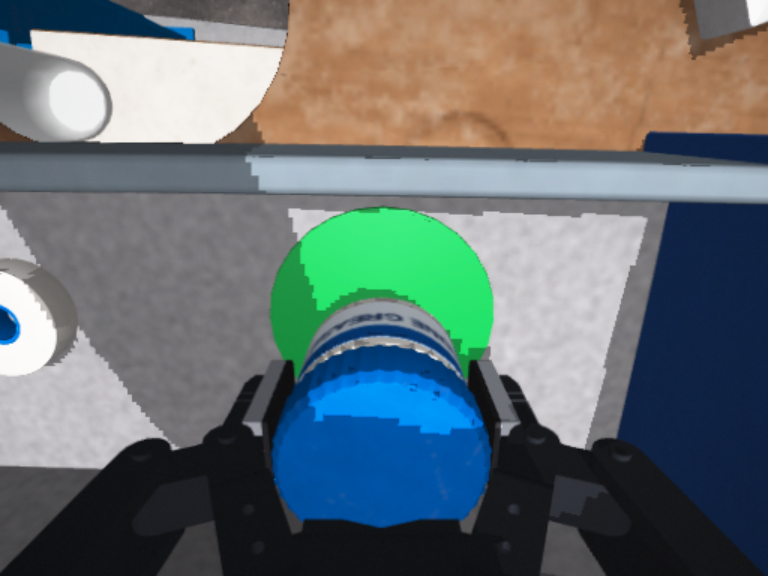

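Pot is centred over the coaster (coaster centre near u=382 scaled). The last 34 mm go slowly.

```bash
python3 -m crank '{"dr":[[0,0,0],[0,0,0],[0,0,0],[0,0,0],[0,0,0],[0,0,0],[0,0,0]],"travel":[[0,0,0.01],[0,0,0.02],[0,0,0.026],[0,0,0.029],[0,0,0.031],[0,0,0.033],[0,0,0.033]],"hand":[0,0,0,0,0,0,0]}'
```

```text
clock: 18.5
eef_pos: [0.5755, 0.2144, 0.0138]
tool_rot: [-0.04, 0.999, 0.0, -0.0]
ft_force: [-0.6, 0.2, -1.1]
grip_width: 0.0595
```

```bash
python3 -m crank '{"dr":[[0,0,0],[0,0,0],[0,0,0]],"travel":[[0,0,0.001],[0,0,0.002],[0,0,0.002]],"hand":[0,0,0]}'
```

```text
clock: 18.88
eef_pos: [0.5758, 0.2145, 0.0135]
tool_rot: [-0.04, 0.999, 0.0, 0.001]
ft_force: [-2.8, -0.4, 6.9]
grip_width: 0.0597
```

Contact: Fz rose to 7 N. Opening partway and lifting straight up.

```bash
python3 -m crank '{"dr":[[0,0,0],[0,0,0],[0,0,0],[0,0,0],[0,0,0],[0,0,0]],"travel":[[0,0,-0.0015],[0,0,-0.0015],[0,0,-0.0015],[0,0,-0.0015],[0,0,-0.0015],[0,0,-0.0015]],"hand":[0.085,0.085,0.085,0.085,0.085,0.085]}'
python3 - <<'E'
from h import *
c=cam("wrist"); cv2.imwrite("pics/w19.png",cv2.resize(c["color"][:,:,::-1],None,fx=1.5,fy=1.5));
E
```

```text
clock: 19.62
eef_pos: [0.5755, 0.2144, 0.0132]
tool_rot: [-0.04, 0.999, -0.0, -0.0]
ft_force: [0.2, -0.1, 0.5]
grip_width: 0.085
```

View pics/w19.png

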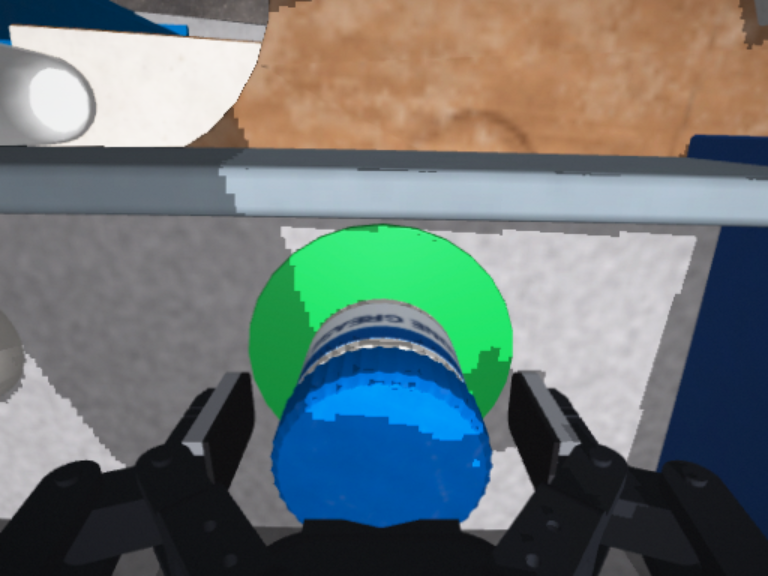

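The pot stands free between the open fingers: lid at (382,450), coaster centred at u≈381. Lifting straight up.

```bash
python3 -m crank '{"dr":[[0,0,0],[0,0,0],[0,0,0],[0,0,0],[0,0,0],[0,0,0],[0,0,0],[0,0,0],[0,0,0],[0,0,0]],"travel":[[0,0,-0.015],[0,0,-0.035],[0,0,-0.065],[0,0,-0.105],[0,0,-0.15],[0,0,-0.2],[0,0,-0.24],[0,-0.02,-0.26],[0,-0.05,-0.26],[0,-0.05,-0.26]],"hand":[0.085,0.085,0.085,0.085,0.085,0.085,0.085,0.085,0.085,0.085]}'
python3 - <<'E'
from h import *
c=cam("wrist"); cv2.imwrite("pics/w20.png",cv2.resize(c["color"][:,:,::-1],None,fx=1.5,fy=1.5)); coaster(c); lid(c,z=.094,roi=(240,90,380,260))
plan([.6625,.1342,.1723],np.pi/2+.08)
t=cam("top"); crop(t,"t20",150,80,350,240,4)
E
```

```text
clock: 20.92
eef_pos: [0.5798, 0.1629, 0.2752]
tool_rot: [-0.039, 0.999, 0.0, 0.001]
ft_force: [-0.5, 0.2, 0.1]
grip_width: 0.0851
coaster 0.575 0.2137 r 0.0518
lid 0.5766 0.2129 r 0.0321 (271, 133, 50, 51)
travel [-0.0801 -0.0363  0.1024] dr [ 0.0007  0.0015 -0.0014] now [0.5796 0.164  0.2746] F [ 0.5 -0.6 -0.1] w 0.0849 t 20.98
```

View pics/w20.png

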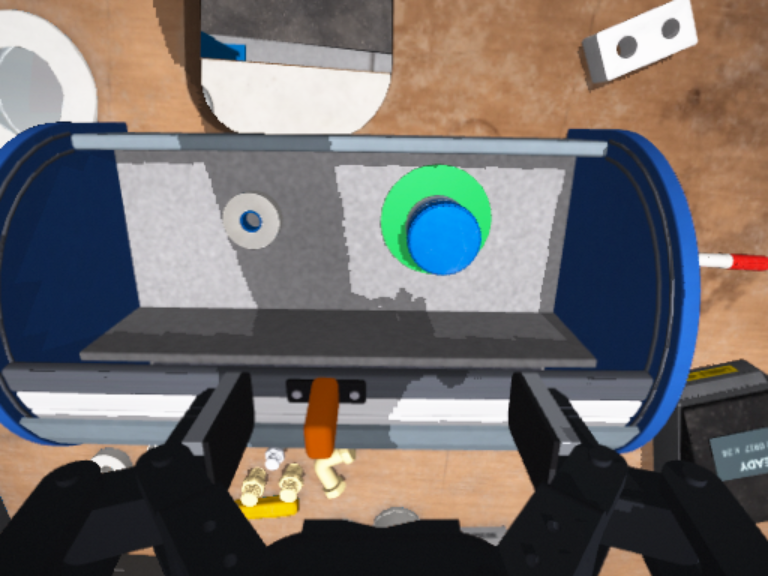

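View pics/t20.png

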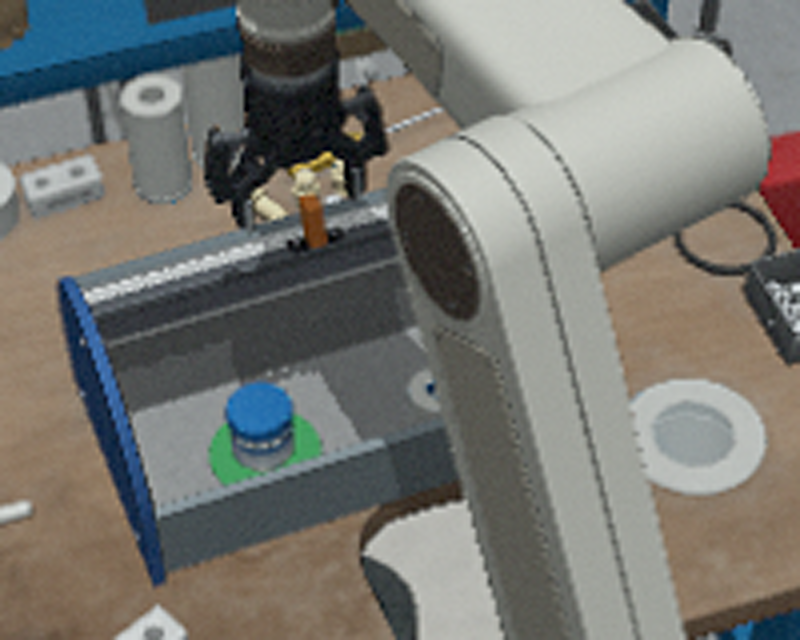

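Pot is upright on the coaster, about 2 mm off centre; tape untouched. Next I regrip the tab at (322,418).

```bash
python3 -m crank '{"dr":[[0,0,0],[0,0,0],[0,0,0],[0,0,0],[0,0,0],[0,0,0],[0,0,0],[0,0,0]],"travel":[[-0.04,-0.018,0],[-0.079,-0.0345,0],[-0.079,-0.0345,0.02],[-0.079,-0.0345,0.05],[-0.079,-0.0345,0.08],[-0.079,-0.0345,0.1],[-0.079,-0.0345,0.1025],[-0.079,-0.0345,0.1025]],"hand":[0.06,0.05,0.05,0.05,0.05,0.05,0.05,0.05]}'
python3 - <<'E'
from h import *
c=cam("wrist"); cv2.imwrite("pics/w21.png",cv2.resize(c["color"][:,:,::-1],None,fx=1.5,fy=1.5))
E
```

```text
clock: 22.02
eef_pos: [0.6608, 0.1373, 0.1708]
tool_rot: [-0.041, 0.999, 0.0, -0.0]
ft_force: [-0.9, 0.9, -0.1]
grip_width: 0.0501
```

View pics/w21.png

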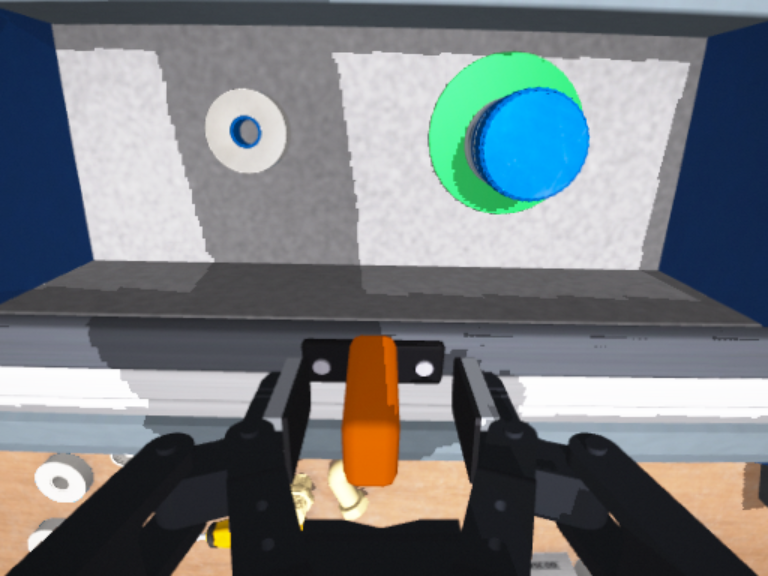

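Tab at u=371 against centre 380, so I'm shifting 2.5 mm in −y and closing.

```bash
python3 -m crank '{"dr":[[0,0,0],[0,0,0],[0,0,0],[0,0,0],[0,0,0],[0,0,0]],"travel":[[0,-0.0025,0],[0,-0.0025,0],[0,-0.0025,0],[0,-0.0025,0],[0,-0.0025,0],[0,-0.0025,0]],"hand":[0.05,0,0,0,0,0]}'
python3 - <<'E'
import numpy as np
a0=np.radians(9.5)+1.6
L=[]
for q in np.linspace(1.6,-.03,19):
    a=np.radians(9.5)+q
    L.append((-.156*(np.cos(a0)-np.cos(a)), -.156*(np.sin(a)-np.sin(a0))))
L=np.array(L)
print(L[:10].round(4).tolist());print((L[9:]-L[9]).round(4).tolist())
E
```

```text
clock: 22.82
eef_pos: [0.6624, 0.1345, 0.1728]
tool_rot: [-0.039, 0.999, 0.001, 0.002]
ft_force: [0.6, 1.3, 5.3]
grip_width: 0.0153
[[-0.0, -0.0], [0.014, -0.0021], [0.0281, -0.0029], [0.0422, -0.0025], [0.0562, -0.0008], [0.07, 0.0022], [0.0835, 0.0064], [0.0965, 0.0118], [0.109, 0.0184], [0.1209, 0.0261]]
[[0.0, 0.0], [0.0111, 0.0087], [0.0214, 0.0184], [0.0307, 0.029], [0.0391, 0.0404], [0.0464, 0.0524], [0.0526, 0.0651], [0.0576, 0.0784], [0.0614, 0.092], [0.0639, 0.1058]]
```

```bash
python3 -m crank '{"dr":[[0,0,0],[0,0,0],[0,0,0],[0,0,0],[0,0,0],[0,0,0],[0,0,0],[0,0,0],[0,0,0],[0,0,0]],"travel":[[0.014,0,-0.002],[0.028,0,-0.003],[0.042,0,-0.0025],[0.056,0,-0.001],[0.07,0,0.002],[0.0835,0,0.0064],[0.0965,0,0.0118],[0.109,0,0.0184],[0.121,0,0.0261],[0.121,0,0.0261]],"hand":[0,0,0,0,0,0,0,0,0,0]}'
```

```text
clock: 24.08
eef_pos: [0.5434, 0.1273, 0.1478]
tool_rot: [-0.04, 0.999, 0.003, 0.004]
ft_force: [0.9, 7.5, 7.5]
grip_width: 0.015
```

```bash
python3 -m crank '{"dr":[[0,0,0],[0,0,0],[0,0,0],[0,0,0],[0,0,0],[0,0,0],[0,0,0],[0,0,0],[0,0,0]],"travel":[[0.011,0,0.0087],[0.0214,0,0.0184],[0.0307,0,0.029],[0.039,0,0.0404],[0.0464,0,0.0524],[0.0526,0,0.065],[0.0576,0,0.0784],[0.061,0,0.09],[0.061,0,0.09]],"hand":[0,0,0,0,0,0,0,0,0]}'
python3 - <<'E'
from h import *
c=cam("wrist"); cv2.imwrite("pics/w22.png",cv2.resize(c["color"][:,:,::-1],None,fx=1.5,fy=1.5))
E
```

```text
clock: 25.2
eef_pos: [0.483, 0.1236, 0.056]
tool_rot: [-0.04, 0.999, 0.004, 0.003]
ft_force: [2.7, 12.4, -1.2]
grip_width: 0.0153
```

View pics/w22.png

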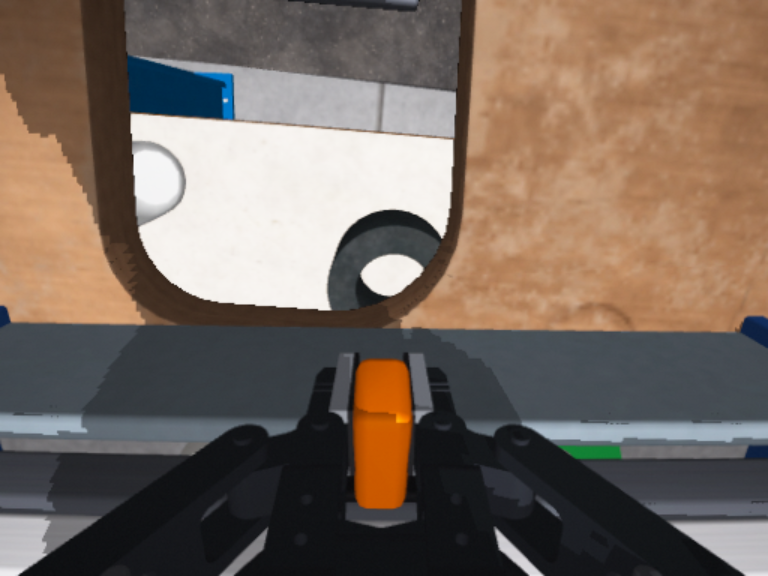

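A small gap with green still shows at (595,452), so the door isn't shut yet. Continuing down until force builds.

```bash
python3 -m crank '{"dr":[[0,0,0],[0,0,0],[0,0,0],[0,0,0],[0,0,0]],"travel":[[0.0012,0,0.005],[0.002,0,0.01],[0.003,0,0.015],[0.0035,0,0.018],[0.0035,0,0.018]],"hand":[0,0,0,0,0]}'
```

```text
clock: 25.88
eef_pos: [0.4806, 0.1234, 0.0412]
tool_rot: [-0.04, 0.999, 0.004, 0.005]
ft_force: [-3.0, 10.2, 18.7]
grip_width: 0.0152
```

```bash
python3 -m crank '{"dr":[[0,0,0],[0,0,0],[0,0,0]],"travel":[[0.0005,0,0.002],[0.0005,0,0.003],[0.0005,0,0.003]],"hand":[0,0,0]}'
python3 - <<'E'
from h import *
c=cam("wrist"); cv2.imwrite("pics/w23.png",cv2.resize(c["color"][:,:,::-1],None,fx=1.5,fy=1.5))
E
```

```text
clock: 26.25
eef_pos: [0.4808, 0.1235, 0.0411]
tool_rot: [-0.04, 0.999, 0.004, 0.006]
ft_force: [-9.4, 7.5, 36.7]
grip_width: 0.0154
```

View pics/w23.png

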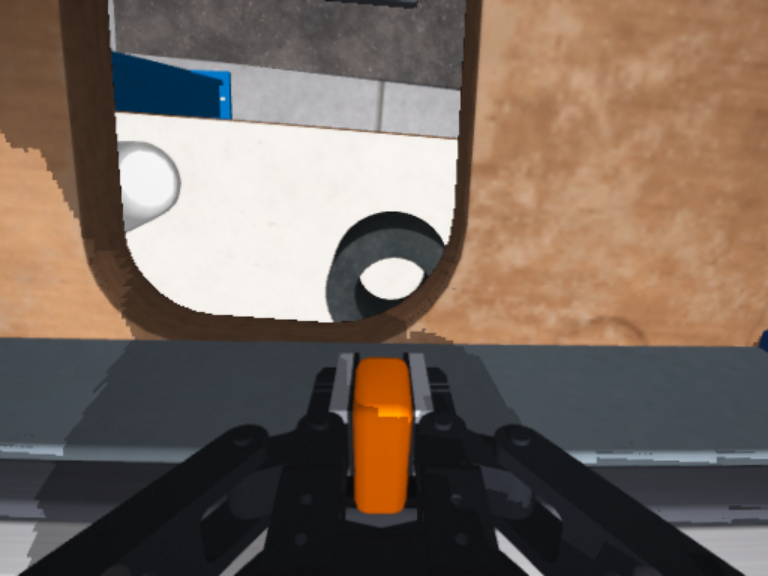

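The gap is gone and the door is on its stop (37 N, no further motion). Releasing and backing off.

```bash
python3 -m crank '{"dr":[[0,0,0],[0,0,0],[0,0,0],[0,0,0],[0,0,0],[0,0,0],[0,0,0],[0,0,0],[0,0,0],[0,0,0]],"travel":[[0,0,-0.003],[0,0,-0.003],[0,0,-0.003],[0,0,-0.003],[0.0,0,-0.02],[0.01,0,-0.06],[0.03,0,-0.11],[0.06,0,-0.16],[0.08,0,-0.21],[0.08,0,-0.25]],"hand":[0.06,0.07,0.07,0.07,0.07,0.07,0.07,0.07,0.07,0.07]}'
python3 - <<'E'
from h import *
c=cam("wrist"); cv2.imwrite("pics/w24.png",cv2.resize(c["color"][:,:,::-1],None,fx=1.5,fy=1.5)); crop(c,"w24c",190,180,330,270,5.5)
t=cam("top"); crop(t,"t24",150,80,400,260,3.2)
p=(.631,.1355,.08); w=c
for q in (0,.04,.1):
    a=q+np.radians(9.5); R=lambda r,d:[-r*np.cos(a+d),0,.08+r*np.sin(a+d)]
    print(q,[ ((proj(w,st(p,R(r,d)))[0]-[190,180]+.5)*5.5).round(0).tolist() for r in(.125,.171) for d in (-.013/.156,.013/.156)])
print([((proj(w,st(p,X))[0]-[190,180]+.5)*5.5).round().tolist() for X in ([-.126,0,0],[-.126,0,.088],[-.114,0,.088])])
E
```

```text
clock: 27.55
eef_pos: [0.395, 0.1125, 0.2857]
tool_rot: [-0.04, 0.999, 0.0, 0.0]
ft_force: [0.9, 0.9, 0.6]
grip_width: 0.07
0 [[371.0, 307.0], [372.0, 361.0], [372.0, 144.0], [373.0, 211.0]]
0.04 [[371.0, 319.0], [372.0, 376.0], [372.0, 157.0], [373.0, 231.0]]
0.1 [[371.0, 337.0], [372.0, 400.0], [372.0, 181.0], [374.0, 263.0]]
[[368.0, 162.0], [371.0, 298.0], [371.0, 340.0]]
```

View pics/w24c.png

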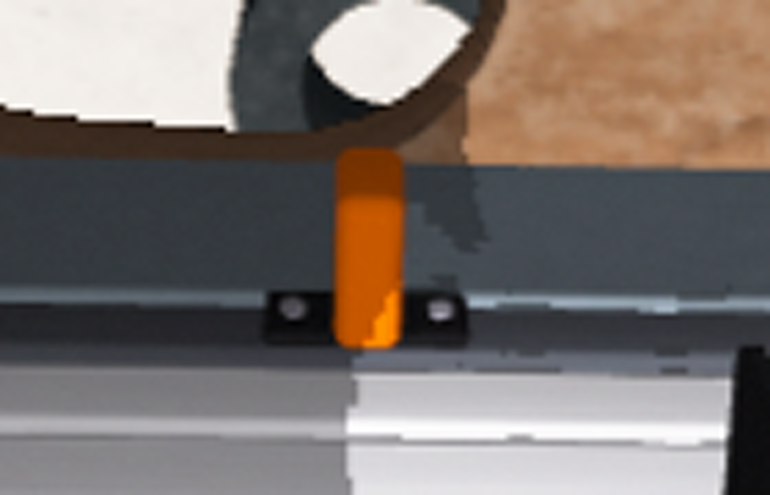

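View pics/t24.png

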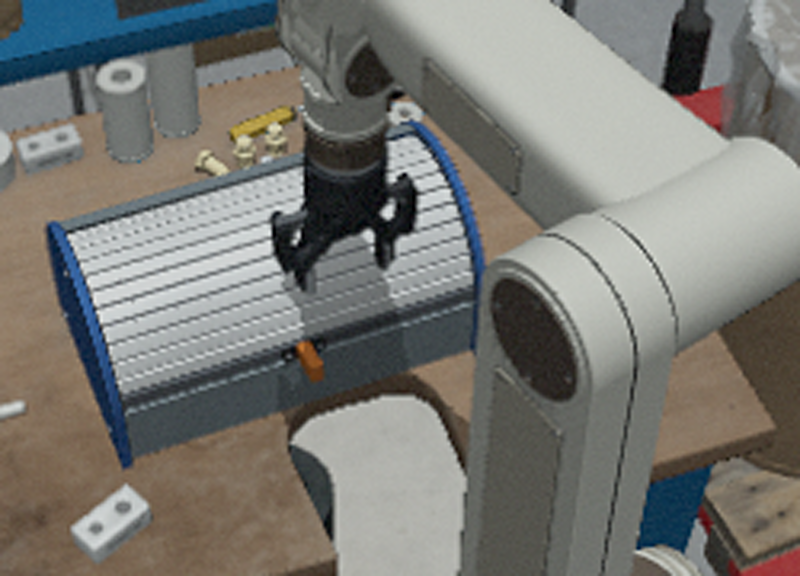

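View pics/w24.png

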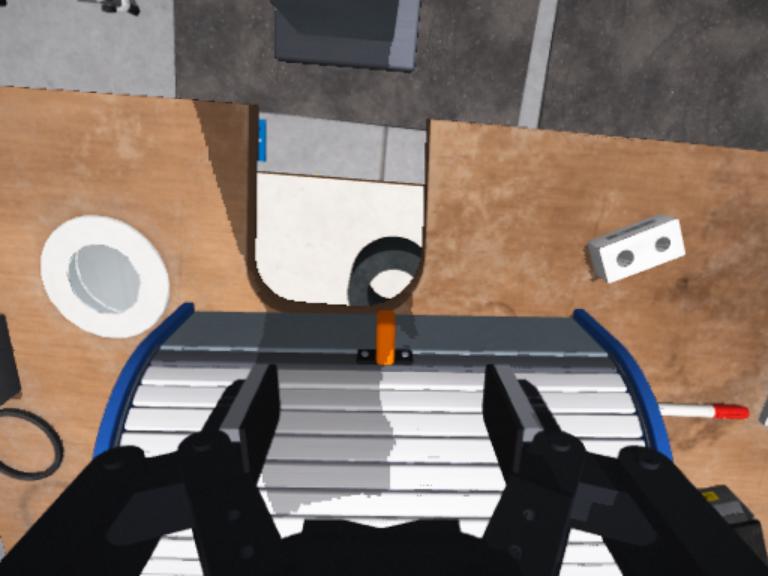

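The tab projection matches q≈0 and there is no gap at the sill. The robot is clear of everything.

```bash
python3 -c "
from workcell import job; print(job.job_done())"
```

```text
the job is handed in; nothing more can be done
None
```

I rolled the door fully open, set the grease pot on the coaster, rolled the door shut again and handed the job in at about 28 s. No verdict was reported.

**Last checks**
- **Door:** it reached its stop both ways, with about 49 N against the open stop and 37 N with no further motion when shut. After release, the tab's position in the wrist picture matches a door angle of about 0, and no gap shows at the sill.
- **Pot:** the last measurement before closing put it upright, with its centre about 2 mm from the coaster's centre. It could not be seen once the door was shut.
- **Other things:** the tape roll looked undisturbed before I closed the door. Of the bystanders, the gauge block and marker showed no movement in the pictures. The screw bin was only seen in part at the end; nothing came near it after the pot was lifted.
- **Robot:** at the end it was clear of everything, with wrist force under about 1.5 N.

**What failed or disagreed**
- **First grasp:** the first try at the tab closed on nothing, above it. The real fingertips sit roughly 35–50 mm behind the stated tool point. I corrected for this from the camera views, and every later grasp held.
- **Coaster position:** the top camera read it about 5 mm from the wrist camera's reading. I used the wrist value, which gave the right coaster radius.

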